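# Set the spring preload, then hang the T-key on its hook

### The job

The T-key stands in the spring press: use it to turn the spindle clockwise until the pointer on the pressure plate stands level with the groove of the brass index, so that the spring has its set length. Then draw the key out and hang it upright by its crossbar on the one empty hook of the rack, slid right back against the back plate, without disturbing the drivers hanging beside it or the vials and the weight on the bench.

Things in the scene. Friction and masses are not known exactly. Their poses are not given: they have to be found in the camera images.
- key: T-key standing in the press. Black crossbar 66 mm long (key's y), 18 thick (x), 18 high (z); steel shank 11 mm across below it, last 20 mm a 10 mm square. Origin: crossbar centre, 119 mm above the square's lower end; z up. 0.12 kg. At the start the square sits 16 mm deep in the spindle socket (0.6 mm play a side, some 0.13 rad of lost motion); crossbar centre 215 mm above the bench. Lift straight up to draw.
- press: small fixed spring press at the left: base 92 (x) x 124 (y) x 12 mm, two columns, crosshead with its top at 94 mm, on it the round spindle head (28 mm across, top at 112 mm) with the key's socket. Origin: centre of the underside, on the spindle axis; its front faces -x, z up.
- spindle (a joint): angle of the press spindle, rad, 0 to 1.9; 0 at the start, grows as the key is turned clockwise seen from above. Every radian lowers the pressure plate 8 mm and compresses the spring. Needs about 0.15 to 0.25 N m and stays where it is left.
- pointer (a point): tip of the flat dark pointer (2 mm thick) that sticks out of the pressure plate on top of the coil spring, at the front right of the press, beside the index. It sinks as the spring is compressed and starts 7 to 11.5 mm above the groove.
- index: brass block 13 x 13 x 16 mm on a thin post at the front right of the press; a black groove 4 mm high runs round it between its halves. Origin: middle of the groove. It is set to the wanted spring length and stays put. The pointer is right when its tip is at the height of the groove (z difference under 2 mm).
- rack: fixed rack: upright back plate 330 mm wide (y), 150 to 225 mm high, with four double hooks. Origin: on the bench below the plate's front face, mid-width; x points into the plate, the hooks to -x. A hook is two level 6 mm rods, 20 mm free gap between them, tops 185 mm high, reaching 105 mm from the plate, the last 7 mm bent up 6 mm. The shank goes between the rods, the crossbar rests across them.
- hook_1 (a point): leftmost hook (y +117 mm in the rack's frame); always taken. Like the other three points it marks where the centre of a crossbar is when hung fully home: 10 mm in front of the plate, 194 mm above the bench. Pushed low, just above the rods, a hung crossbar slides back without tipping.
- hook_2 (a point): second hook from the left (y +39 mm); empty or taken.
- hook_3 (a point): third hook from the left (y -39 mm); empty or taken. Exactly one of hook_2 and hook_3 is empty.
- hook_4 (a point): rightmost hook (y -117 mm); always taken.
- long_driver: T-driver with long thin shank (145 mm) hanging on hook_1, black crossbar 66 mm long (its y) x 18 x 18 mm, origin at the crossbar's centre.
- socket_driver: T-driver with a 17 mm thick socket at the lower end of its shank (106 mm in all), hanging on hook_2 or hook_3, black crossbar 70 mm long (its y) x 18 x 18 mm, origin at the crossbar's centre.
- short_driver: T-driver with short shank (80 mm) hanging on hook_4, black crossbar 66 mm long (its y) x 18 x 18 mm, origin at the crossbar's centre. Beside the hung key about 10 mm stay free at each end of its crossbar.
- vial_1: small vial with black cap, 27 mm across, 56 mm high, standing on the bench; origin at the centre of its underside.
- vial_3: a second vial of the same size; origin at the centre of its underside.
- weight_100: brass weight with knob, 25 mm across, 30 mm high, standing on the bench; origin at the centre of its underside.

How it is judged:
On the way, in this order (a step that is already met when the one before it is completed fails the run):
1. with the key in the spindle, the pointer is brought level with the groove of the index (z of pointer in the frame of index between -0.002 and 0.002 m and z of key in the frame of press below 0.222 m), for 0.2 s.
2. the key hangs by its crossbar on the empty hook (anywhere along the rods) (((y of key in the frame of hook_2 between -0.007 and 0.007 m and x of key in the frame of hook_2 between -0.082 and 0.004 m and z of key in the frame of hook_2 between -0.004 and 0.005 m) or (y of key in the frame of hook_3 between -0.007 and 0.007 m and x of key in the frame of hook_3 between -0.082 and 0.004 m and z of key in the frame of hook_3 between -0.004 and 0.005 m)) and angle between key's own z axis and vertical below 0.12 rad and angle between the y axis of key and the y axis of rack, either way round below 0.2 rad), for 0.2 s.
At the end, for the whole second after the job is handed in: Pointer within 2 mm of the groove's middle in height; key at rest on the empty hook across both rods (within 7 mm sideways, 5 mm in height), at most 6 mm short of home against the plate, upright within 0.12 rad, square within 0.2 rad; the three drivers within 12 mm of where they hung (z of pointer in the frame of index between -0.002 and 0.002 m and ((y of key in the frame of hook_2 between -0.007 and 0.007 m and x of key in the frame of hook_2 between -0.006 and 0.004 m and z of key in the frame of hook_2 between -0.004 and 0.005 m) or (y of key in the frame of hook_3 between -0.007 and 0.007 m and x of key in the frame of hook_3 between -0.006 and 0.004 m and z of key in the frame of hook_3 between -0.004 and 0.005 m)) and angle between key's own z axis and vertical below 0.12 rad and angle between the y axis of key and the y axis of rack, either way round below 0.2 rad and linear speed of key below 0.03 m/s and distance of each of long_driver, socket_driver, short_driver from where it was at the start of the episode below 0.012 m); the robot touches nothing.
It fails at once if a neighbouring driver is knocked: shifted more than 12 mm, turned more than 0.25 rad or tipped more than 0.2 rad (distance of any of long_driver, socket_driver, short_driver from where it was at the start of the episode above 0.012 m or angle between the y axis of any of long_driver, socket_driver, short_driver and the y axis of rack, either way round above 0.25 rad or angle between any of long_driver, socket_driver, short_driver's own z axis and vertical above 0.2 rad).
It fails at once if a vial or the weight is shoved more than 20 mm or knocked over (distance of any of vial_1, vial_3, weight_100 from where it was at the start of the episode above 0.02 m or angle between any of vial_1, vial_3, weight_100's own z axis and vertical above 0.4 rad).
It also fails if it takes over 61 s, if anything falls off the work surface, if the arm or the gripper's body presses on something with over 40 N, if the wrist force passes 120 N, or if a joint passes its speed limit or range.

### The arm

A 6-joint arm with a two-finger parallel gripper is mounted at the origin on a cart in front of the work surface, level with it; the furniture and walls round the work are solid. World frame = base frame: x ahead of the robot, y to its left, z up, the work surface at z = 0. Lengths are in m, angles in rad, forces in N, time in s.
With the tool pointing down it reaches from about 0.375 to 0.9 m from the base axis. Payload 3.1 kg.
Tool frame: the origin (TCP) lies midway between the tips of the shut fingers; the grasp point (between the pads) lies pinch_z behind it (pinch_z is the distance from the TCP to the grasp point, in m); y points along the fingers, z is the direction in which the jaws open and shut, and the axes are right-handed (so a half turn about y gives the same grasp; the last joint's range is limited). The gripper opens to 87 mm and grips with 3 to 60 N. Pads are 19 mm wide; open, the fingers measure 117 mm over their backs; the gripper's body (75 mm by 190 mm) begins 51 mm behind the grasp point.
Start: joints at [-1.466, 0.527, 1.433, -0, 1.181, -0.178], TCP at [0.175, -0.6, 0.223] pointing down, gripper open.
Joint ranges: [-3.08, 3.08], [-0.75, 2.2], [0.22, 2.44], [-1.43, 4.57], [0, 2.65], [-2.85, 2.85]. Speed limits (rad/s): [2.79, 2.79, 3.14, 3.14, 3.14, 3.14].

### API

Orientations are given as a unit quaternion [x, y, z, w].
In Python, from rig import get_obs, camera, hand_in, pinch_z gives the robot as it stands. The module is installed in compiled form; this text tells all that it offers.
- The arm moves only by the tool arm_command, never from a script. Its argument "plan" is a list of rows, each a list of 2 entries, a list of its own where there are three numbers: the shift along the world's x, y, z in units of 25 mm (1.0 is 25 mm), then the turn about the world's z in units of 5 degrees (1.0 is 5 degrees). A call has 1 to 5 rows; each row is the pose to reach, as a shift and turn from the pose commanded when the call began; what a row does not reach only later rows make up. A row lasts 1/10 s, in which the tool goes at most 50 mm and 8.59 degrees, less where a joint would pass 70% of its speed; a pose out of reach is approached as far as the arm can. A call with a gripper value outside its range is refused whole. "fingers" is the opening, from -1 (shut) to 1 (fully open), set as the call begins (left out, the last holds). The fingers move at their own pace and stop on an object; "force" is the grip in N (left out, the last holds). Time passes only in rows, so rows that repeat a pose let the fingers close. It gives the time, the measured TCP pose, the force and the opening at its end, in the units of the state.
- get_obs(): the state, without advancing time (a new reading comes with each control period).
- camera(name): name is "scene" or "side" or "wrist"; returns a dict with "pixels" (420x560x3 uint8, red, green, blue), "camera_matrix" (3x3 intrinsics, pixels), "distortion" ([k1, k2, p1, p2, k3] as OpenCV has them; the pictures are not rectified), "R" (3x3) and "t" (3): a world point X has camera coordinates R X + t. Camera axes: x right, y down, z forward; pixel columns grow to the right and rows downward; lengths in m; the calibration is good to about 2 mm. A picture is of the moment at which its call begins. There is no depth.
- hand_in(): hands the job in, once; it reports no verdict.
The state is a dict: "time": time; "q": joint angles; "joint_velocities": joint speeds; "joint_torque": joint torques, N m; "position": TCP position; "tool_rot": TCP orientation; "ft_force": force on the tool from outside, world axes, zero at the start; "moment": the same for the moment, N m; "grip_width": finger opening in m.
Only numpy, scipy, OpenCV 4.12 (cv2) and the standard library are available. Lean on these libraries where they do the work, as an engineer would, in place of code of your own. Each camera call takes 0.05 s, during which the arm holds its last target.

## Working session

There is one attempt and no reset: what is moved stays moved. The work goes in short steps, Python scripts to look and compute and a tool call to move; the robot and the scene stay as the last step left them, time stands still between calls to the robot, and variables do not carry over. Pictures are saved under pics/ and viewed, and the job is handed in when it is done.

Besides the shell and the picture viewer there is one more tool, called after "Emit:" in YAML: its name, and indented under it one key for each argument. arm_command: Moves the arm, as the interface text tells. Its arguments: {"type":"object","properties":{"plan":{"type":"array"},"fingers":{"type":"number"},"force":{"type":"number"}},"required":["plan"]}

```bash
mkdir -p pics
cat > h.py <<'E'
import numpy as np, cv2
from rig import get_obs, camera, hand_in, pinch_z
def snap(n,f):
    c=camera(n); cv2.imwrite('pics/'+f,cv2.cvtColor(c['pixels'],cv2.COLOR_RGB2BGR)); np.savez('pics/'+f[:-4]+'.npz',**{k:np.asarray(v) for k,v in c.items()}); return c
def ld(f): return dict(np.load('pics/'+f+'.npz'))
def ray(c,u,v):
    p=cv2.undistortPoints(np.array([[[u,v]]],float),c['camera_matrix'],np.asarray(c['distortion'],float))[0,0]
    R=np.asarray(c['R']);t=np.asarray(c['t']); d=R.T@np.array([p[0],p[1],1]); return -R.T@t, d/np.linalg.norm(d)
def plane(c,u,v,z):
    o,d=ray(c,u,v); return o+d*(z-o[2])/d[2]
def tri(c1,p1,c2,p2):
    o1,d1=ray(c1,*p1);o2,d2=ray(c2,*p2)
    s=np.linalg.lstsq(np.stack([d1,-d2],1),o2-o1,rcond=None)[0]
    a=o1+s[0]*d1;b=o2+s[1]*d2; return (a+b)/2,np.linalg.norm(a-b)
def proj(c,X):
    return cv2.projectPoints(np.array(X,float).reshape(-1,1,3),cv2.Rodrigues(np.asarray(c['R'],float))[0],np.asarray(c['t'],float),c['camera_matrix'],np.asarray(c['distortion'],float))[0][:,0]
E
python3 - <<'E'
from h import *
print(get_obs(),pinch_z)
for n in ['scene','side','wrist']:
    c=snap(n,n+'0.png'); print(n,-np.asarray(c['R']).T@c['t'],np.asarray(c['R'])[2],c['camera_matrix'][0])
E
```

```text
{'time': 0.0, 'q': array([-1.46549318e+00,  5.28438931e-01,  1.43389579e+00, -2.74347655e-05,
        1.18138898e+00, -1.78473934e-01]), 'joint_velocities': array([ 8.02013334e-04,  6.93634876e-04, -1.10194222e-03,  4.94708618e-05,
       -1.21165987e-03, -1.95716629e-04]), 'joint_torque': array([-2.36859771e-03, -4.40044677e+01, -1.76594728e+01,  6.32244092e-02,
        5.82991086e-02, -1.79178937e-04]), 'position': array([ 0.17494839, -0.59925671,  0.22159044]), 'tool_rot': array([-0.09997904,  0.7007532 , -0.69924667,  0.10001623]), 'ft_force': array([ 0.18367299, -0.24312119,  0.10499796]), 'moment': array([ 0.04505368,  0.02350108, -0.02161137]), 'grip_width': 0.0873725488788095} 0.0187
scene [-0.21537312 -0.45976526  1.26351687] [ 0.53222252  0.33902061 -0.77576041] [544.48742237   0.         279.53025689]
side [ 0.3715289 -0.79177    0.6044716] [ 0.19903688  0.84408754 -0.49789612] [427.37305144   0.         276.53117815]
wrist [ 0.24992322 -0.57771275  0.38426626] [-0.26755896 -0.07571456 -0.96056208] [324.88681842   0.         278.23155539]
```

View pics/scene0.png

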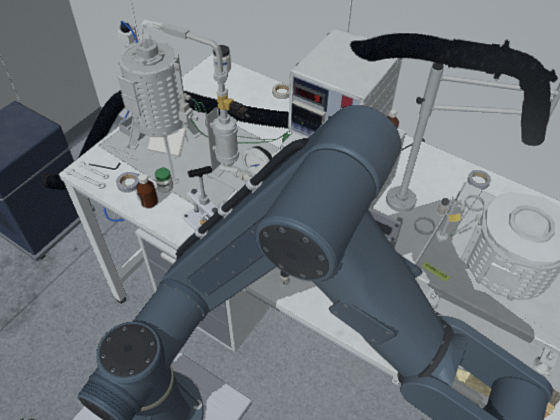

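View pics/side0.png

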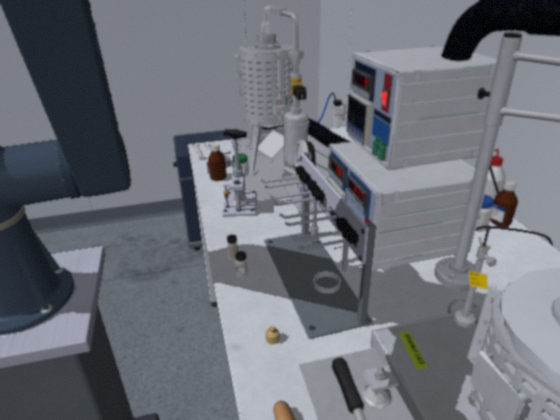

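View pics/wrist0.png

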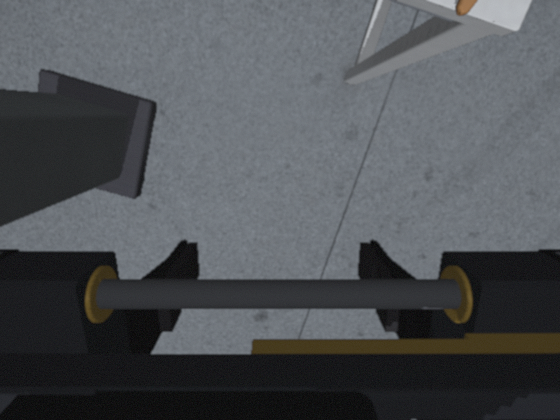

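Run:
```python
from h import *
from scipy.spatial.transform import Rotation as R
print(R.from_quat(get_obs()['tool_rot']).as_matrix().round(3))
for f,(x,y,w,h),n in [('scene0',(180,20,200,150),'a'),('side0',(20,60,200,150),'b'),('side0',(150,0,400,300),'c')]:
    im=cv2.imread(f'pics/{f}.png')[y:y+h,x:x+w]; s=800//w
    cv2.imwrite(f'pics/crop_{n}.png',cv2.resize(im,None,fx=s,fy=s,interpolation=cv2.INTER_CUBIC))
```

```text
[[-0.96  -0.     0.28 ]
 [-0.28   0.002 -0.96 ]
 [-0.    -1.    -0.002]]
```

View pics/crop_a.png

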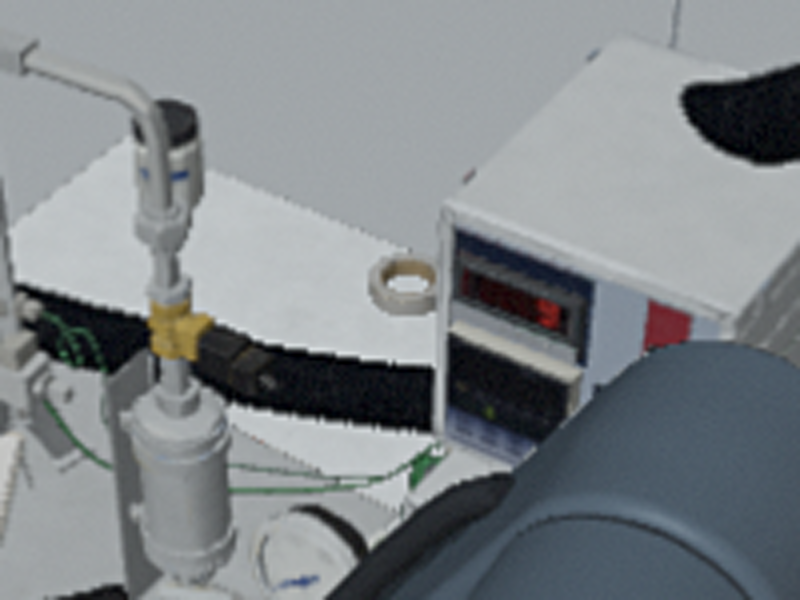

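View pics/crop_b.png

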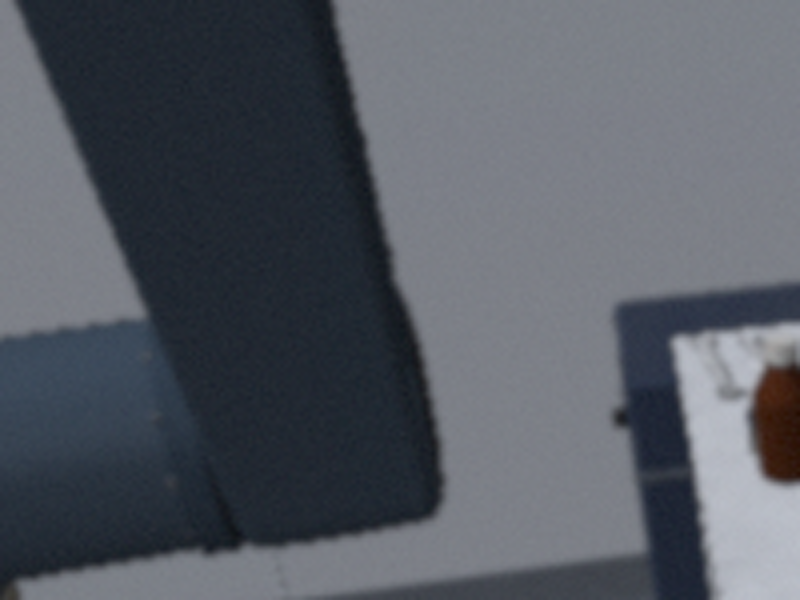

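View pics/crop_c.png

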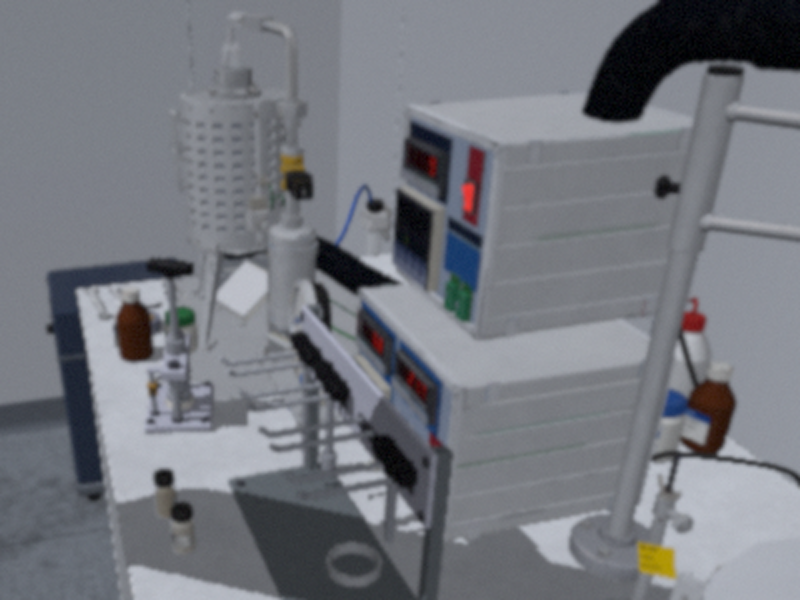

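Run:
```python
from h import *
for f,(x,y,w,h),n in [('scene0',(170,150,80,70),'d'),('side0',(205,120,70,105),'e'),('side0',(250,150,140,140),'f')]:
    im=cv2.imread(f'pics/{f}.png')[y:y+h,x:x+w]; s=min(800//w,600//h)
    cv2.imwrite(f'pics/crop_{n}.png',cv2.resize(im,None,fx=s,fy=s,interpolation=cv2.INTER_CUBIC)); print(n,s)
```

```text
d 8
e 5
f 4
```

View pics/crop_d.png

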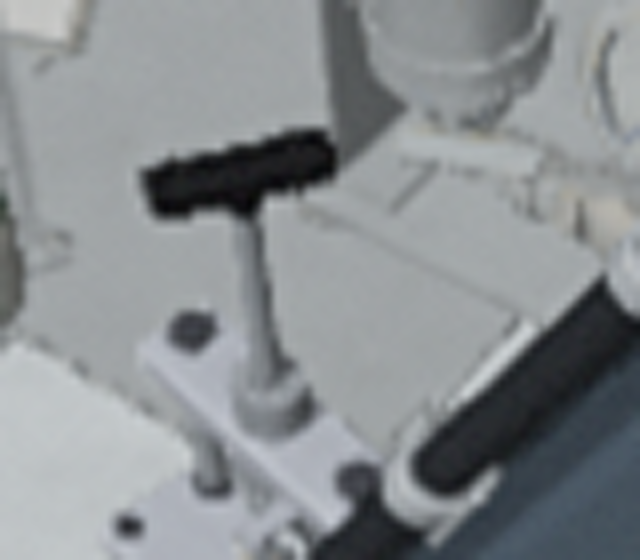

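View pics/crop_e.png

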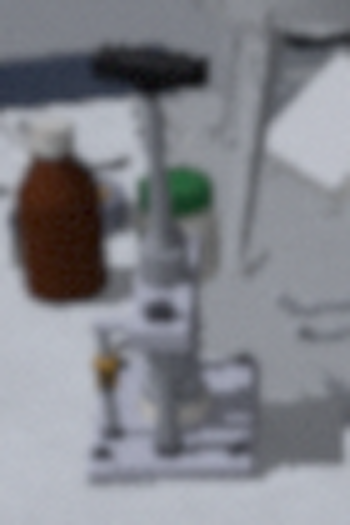

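View pics/crop_f.png

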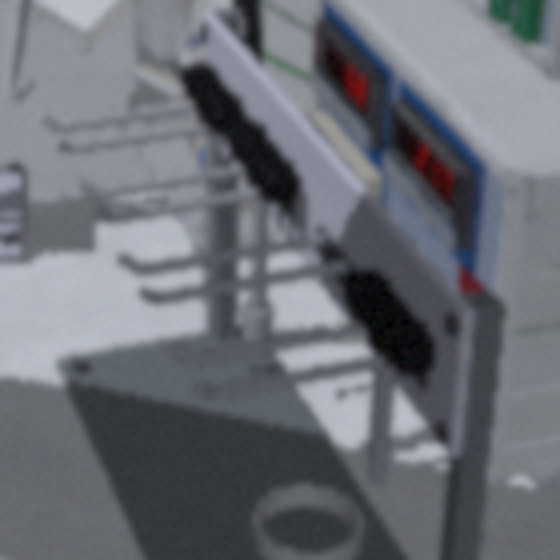

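Run:
```python
from h import *
a=ld('scene0');b=ld('side0')
def blob(c,x,y,w,h,th=60):
    g=c['pixels'][y:y+h,x:x+w].max(2); m=(g<th).astype('uint8')
    n,l,s,ce=cv2.connectedComponentsWithStats(m); i=1+s[1:,4].argmax(); r=cv2.minAreaRect(np.argwhere(l==i)[:,::-1].astype('float32'))
    bx=cv2.boxPoints(r)+[x,y]; return ce[i]+[x,y],s[i],bx
A=blob(a,180,160,36,20);B=blob(b,215,122,40,20,75)
print(A,B); P,e=tri(a,A[0],b,B[0]);print(P,e)
# crossbar ends in scene onto z=.215
def mids(bx):
    d=[np.linalg.norm(bx[i]-bx[(i+1)%4]) for i in range(4)]
    i=int(np.argmin(d[:2])); return (bx[i]+bx[(i+1)%4])/2,(bx[i+2]+bx[(i+3)%4])/2
for c,X in((a,A),(b,B)):
    e=[plane(c,*p,.215) for p in mids(X[2])]; print(e,np.linalg.norm(e[0]-e[1]),np.degrees(np.arctan2(*(e[1]-e[0])[[1,0]])), plane(c,*X[0],.215))
# base corners of press in side, z=.0/.012
for u,v in [(88,482),(253,468),(252,355)]:
    print(plane(b,205+u/5,120+v/5,0.0 if v>400 else .012))
# spindle top scene
print(plane(a,170+270/8,150+388/8,.112))
# hook 3 tips in side
for u,v in [(125,258),(145,292),(50,122),(65,146),(320,240),(335,262),(340,375)]:
    print('tip',plane(b,250+u/4,150+v/4,.188))
# plate top corners
for u,v in [(205,12),(500,298),(455,455),(468,300)]:
    print('plate',plane(b,250+u/4,150+v/4,.225 if v<400 else .15))
# crossbars of drivers
for n,bx in (('d12',(290,163,40,42)),('d4',(330,210,40,40))):
    D=blob(b,*bx);print(n,D[0],D[1]);print([plane(b,*p,.194) for p in mids(D[2])],plane(b,*D[0],.194))
for u,v in [(232,236),(240,255),(272,335)]: print('v',plane(b,u,v,.056 if u<250 else .02))
```

```text
(array([199.80645161, 171.38709677]), array([  8,   6,  24,  11, 155], dtype=int32), array([[187.71147442, 170.77377033],
       [210.39672089, 165.43606663],
       [212.25901413, 173.3508215 ],
       [189.57376862, 178.68852615]])) (array([230.6875, 134.125 ]), array([  0,   8,  32,  10, 224], dtype=int32), array([[215., 130.],
       [246., 130.],
       [246., 139.],
       [215., 139.]]))
[0.50548362 0.25405443 0.21738018] 0.010262321354502963
[array([0.53626158, 0.2377457 , 0.215     ]), array([0.48721292, 0.27541959, 0.215     ])] 0.061847328443118424 142.47241679649687 [0.51330624 0.25860536 0.215     ]
[array([0.53862188, 0.23622491, 0.215     ]), array([0.46195453, 0.26095468, 0.215     ])] 0.08055708779346576 162.12241149464126 [0.50127331 0.25109069 0.215     ]
[0.45558852 0.20731195 0.        ]
[0.5449299 0.1964087 0.       ]
[0.56687143 0.30304424 0.012     ]
[0.50904709 0.25418396 0.112     ]
tip [ 0.5366163  -0.12770235  0.188     ]
tip [ 0.53784523 -0.15891893  0.188     ]
tip [0.53334248 0.02068793 0.188     ]
tip [ 0.53488525 -0.00903742  0.188     ]
tip [ 0.62957951 -0.13787735  0.188     ]
tip [ 0.62930419 -0.15861716  0.188     ]
tip [ 0.5992583  -0.24414819  0.188     ]
plate [0.63181574 0.0570187  0.225     ]
plate [ 0.66069876 -0.26005886  0.225     ]
plate [ 0.64597599 -0.26291946  0.15      ]
plate [ 0.6476361  -0.25781065  0.225     ]
d12 [310.33717579 184.31700288] [  6   4  29  36 347]
[array([0.62024846, 0.05227652, 0.194     ]), array([ 0.62604386, -0.11290542,  0.194     ])] [ 0.62303489 -0.03723177  0.194     ]
d4 [346.98933333 230.31733333] [  4   7  25  30 375]
[array([ 0.62959465, -0.17356201,  0.194     ]), array([ 0.63096994, -0.26329342,  0.194     ])] [ 0.63010223 -0.22017139  0.194     ]
v [0.45684195 0.02294592 0.056     ]
v [ 0.46213358 -0.05364324  0.056     ]
v [ 0.48249986 -0.25714386  0.02      ]
```

Emit:
arm_command:
  plan:
    - [[1, 1.2, 0.8], 1.6]
    - [[2, 2.4, 1.6], 3.2]
    - [[3, 3.6, 2.4], 4.8]
    - [[4, 4.8, 3.2], 6.4]
    - [[5, 6, 4], 8]
  fingers: 1

```text
time: 0.65
position: [0.3007, -0.4484, 0.323]
tool_rot: [-0.335, 0.623, -0.622, 0.335]
ft_force: [0.9, 0.5, -1.5]
grip_width: 0.0873
```

Emit:
arm_command:
  plan:
    - [[1, 1.4, 0.5], 1.6]
    - [[2, 2.8, 1], 3.2]
    - [[3, 4.2, 1.4], 4.8]
    - [[4, 5.6, 1.6], 6.4]
    - [[4.4, 7.4, 1.6], 8]

```text
time: 1.15
position: [0.4122, -0.2646, 0.3633]
tool_rot: [-0.528, 0.469, -0.472, 0.528]
ft_force: [-0.3, 0.7, -0.6]
grip_width: 0.0872
```

Emit:
arm_command:
  plan:
    - [[0.3, 1.9, 0], 1.6]
    - [[0.6, 3.8, 0], 3.2]
    - [[0.9, 5.7, 0], 4.8]
    - [[1.2, 7.6, 0], 6.4]
    - [[1.5, 9.5, 0], 8]

```text
time: 1.65
position: [0.4472, -0.0255, 0.3625]
tool_rot: [-0.657, 0.262, -0.262, 0.657]
ft_force: [2.0, -0.1, 0.6]
grip_width: 0.0868
```

Emit:
arm_command:
  plan:
    - [[0.4, 1.9, 0], 0.5]
    - [[0.8, 3.8, 0], 1.1]
    - [[1.2, 5.7, 0], 1.1]
    - [[1.6, 7.6, 0], 1.1]
    - [[2, 9.5, 0], 1.1]

```text
time: 2.15
position: [0.4973, 0.2121, 0.3624]
tool_rot: [0.668, -0.232, 0.231, -0.668]
ft_force: [1.4, -0.6, 0.3]
grip_width: 0.0869
```

Run:
```python
from h import *
for n in ['scene','side','wrist']: c=snap(n,n+'1.png')
print(get_obs()['position'],get_obs()['q'])
```

```text
[0.49719645 0.21254538 0.36184892] [ 1.97199174e-01  2.75399890e-01  1.44912053e+00  4.49582214e-05
  1.41806385e+00 -7.11287860e-01]
```

View pics/scene1.png

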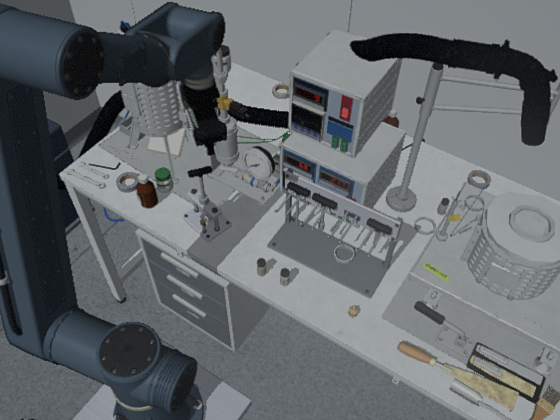

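View pics/wrist1.png

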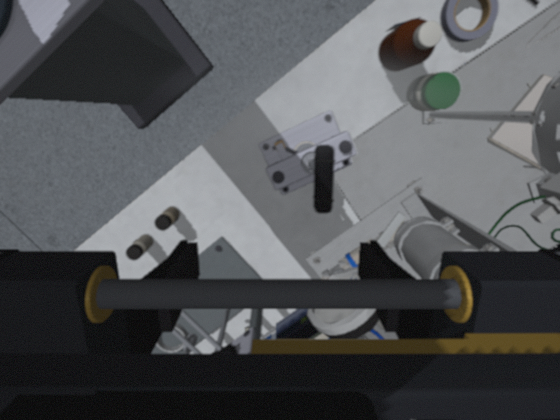

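View pics/side1.png

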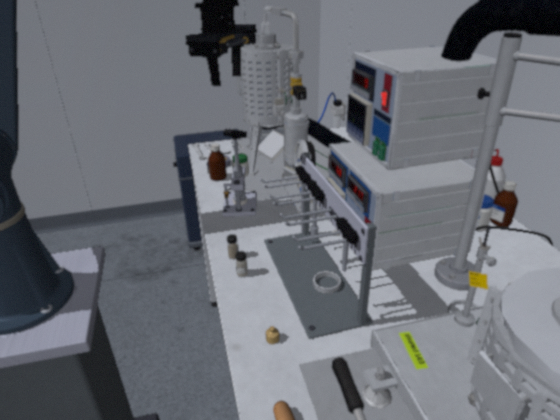

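Run:
```python
from h import *
for f,(x,y,w,h),n in [('scene1',(260,160,160,140),'g'),('wrist1',(250,95,120,110),'h'),('scene1',(160,150,100,90),'k')]:
    im=cv2.imread(f'pics/{f}.png')[y:y+h,x:x+w]; s=min(800/w,600/h)
    cv2.imwrite(f'pics/crop_{n}.png',cv2.resize(im,None,fx=s,fy=s,interpolation=cv2.INTER_CUBIC)); print(n,s)
a=ld('scene1');b=ld('side1');w=ld('wrist1')
def blob(c,x,y,ww,h,th=60):
    g=c['pixels'][y:y+h,x:x+ww].max(2); m=(g<th).astype('uint8')
    n,l,s,ce=cv2.connectedComponentsWithStats(m); i=1+s[1:,4].argmax(); r=cv2.minAreaRect(np.argwhere(l==i)[:,::-1].astype('float32'))
    return ce[i]+[x,y],s[i],cv2.boxPoints(r)+[x,y]
W=blob(w,300,135,50,85);print(W)
bx=W[2]
d=[np.linalg.norm(bx[i]-bx[(i+1)%4]) for i in range(4)];i=int(np.argmin(d[:2]))
e=[plane(w,*((bx[i]+bx[(i+1)%4])/2),.222),plane(w,*((bx[i+2]+bx[(i+3)%4])/2),.222)];print(e,np.linalg.norm(e[0]-e[1]),np.degrees(np.arctan2(*(e[1]-e[0])[[1,0]])))
S=blob(a,180,160,36,20);print(S[0])
print(tri(w,W[0],a,S[0]))
print(plane(w,*W[0],.217))
```

```text
g 4.285714285714286
h 5.454545454545454
k 6.666666666666667
(array([323.17066895, 179.19639794]), array([  14,   11,   19,   67, 1166], dtype=int32), array([[314., 146.],
       [332., 146.],
       [332., 212.],
       [314., 212.]]))
[array([0.48767027, 0.27750332, 0.222     ]), array([0.53928521, 0.24040404, 0.222     ])] 0.06356460563248027 -35.7074487083312
[199.8452381  171.33333333]
(array([0.51483197, 0.25956619, 0.21349526]), np.float64(0.0005548992083714018))
[0.51421745 0.25944992 0.217     ]
```

View pics/crop_g.png

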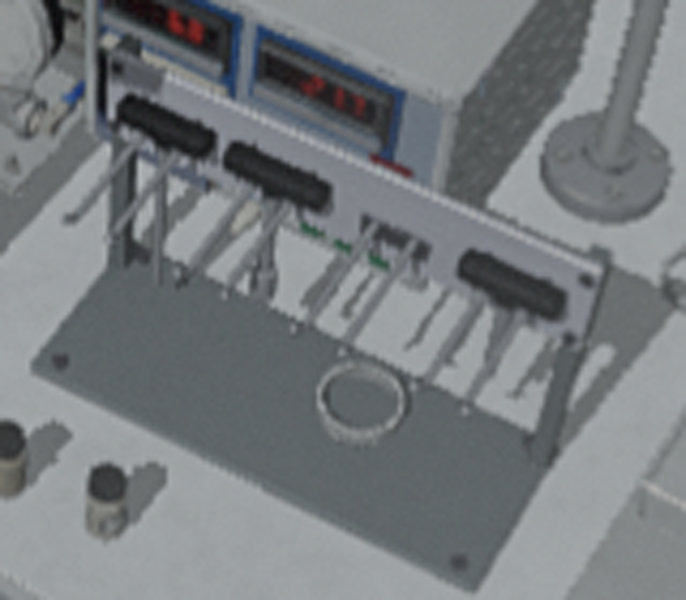

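View pics/crop_h.png

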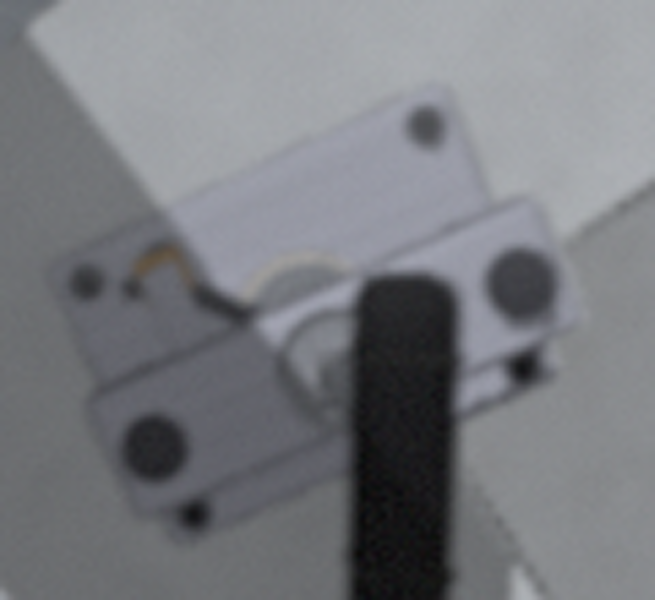

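View pics/crop_k.png

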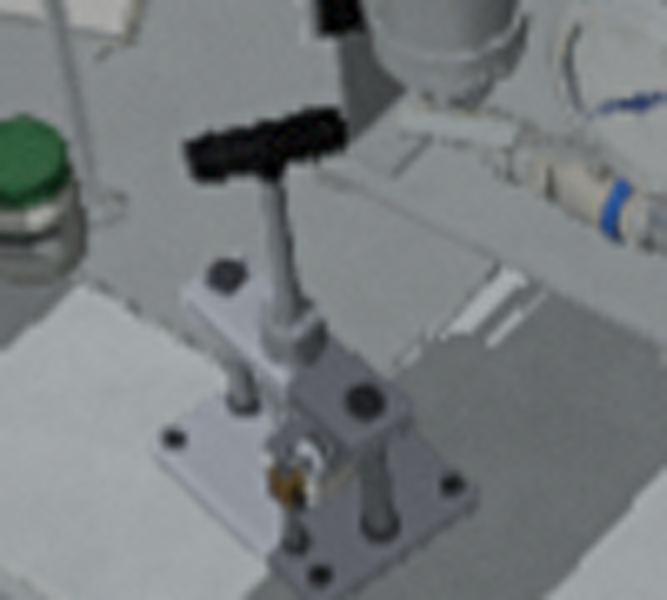

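Emit:
arm_command:
  plan:
    - [[0.7, 1.88, 0], 0]
    - [[0.7, 1.88, -1.5], 0]
    - [[0.7, 1.88, -3], 0]
    - [[0.7, 1.88, -4], 0]
    - [[0.7, 1.88, -4], 0]

```text
time: 2.8
position: [0.5121, 0.2547, 0.2585]
tool_rot: [0.67, -0.235, 0.229, -0.666]
ft_force: [-0.0, -0.6, 0.3]
grip_width: 0.0871
```

Run:
```python
from h import *
for n in ['scene','side','wrist']: c=snap(n,n+'2.png')
print(get_obs()['position'])
for f,(x,y,w,h),n in [('scene2',(160,130,120,90),'l'),('side2',(190,60,100,150),'m')]:
    im=cv2.imread(f'pics/{f}.png')[y:y+h,x:x+w]; s=min(800/w,600/h)
    cv2.imwrite(f'pics/crop_{n}.png',cv2.resize(im,None,fx=s,fy=s,interpolation=cv2.INTER_CUBIC)); print(n,s)
```

```text
[0.51611752 0.25637529 0.26399365]
l 6.666666666666667
m 4.0
```

View pics/wrist2.png

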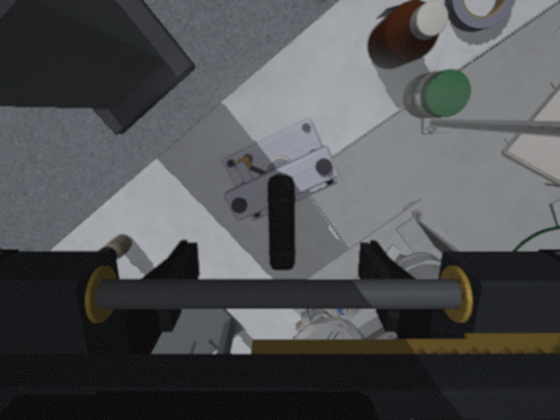

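View pics/crop_l.png

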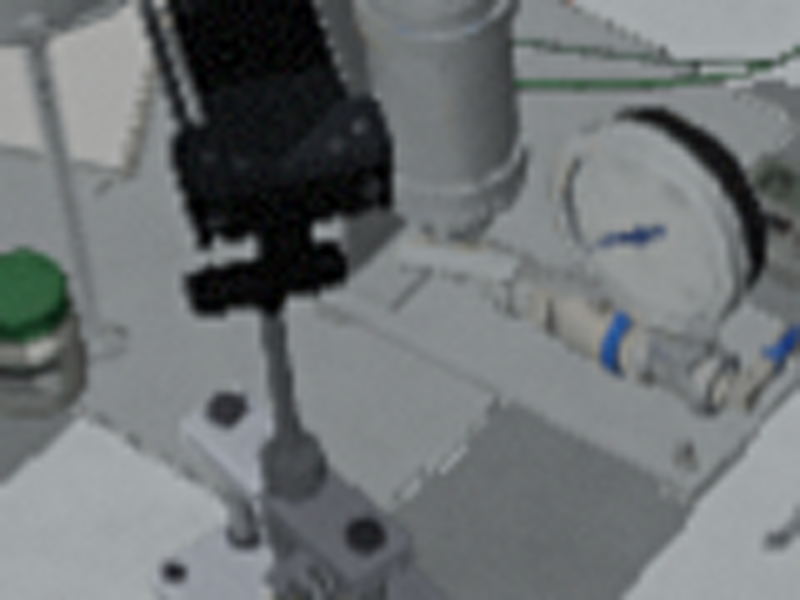

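View pics/crop_m.png

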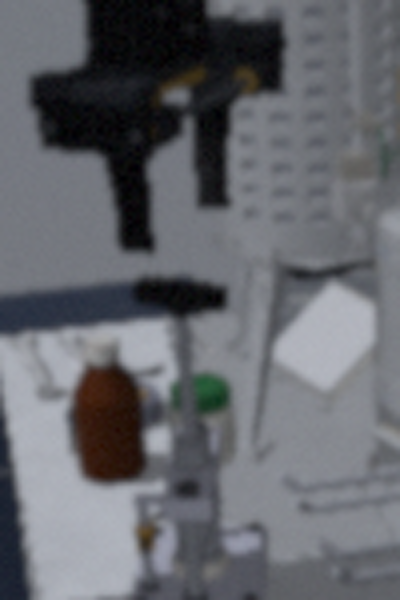

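```bash
cat >> h.py <<'E'
def blob(c,x,y,ww,h,th=60):
    g=c['pixels'][y:y+h,x:x+ww].max(2); m=(g<th).astype('uint8')
    n,l,s,ce=cv2.connectedComponentsWithStats(m); i=1+s[1:,4].argmax(); r=cv2.minAreaRect(np.argwhere(l==i)[:,::-1].astype('float32'))
    return ce[i]+[x,y],s[i],cv2.boxPoints(r)+[x,y]
E
python3 - <<'E'
from h import *
w=snap('wrist','wrist3.png');a=snap('scene','scene3.png')
W=blob(w,262,168,40,102);print(W)
print(plane(w,*W[0],.219), get_obs()['position'])
bx=W[2];
for z in(.224,): print([plane(w,*p,z) for p in bx])
print('press',[plane(w,*p,.094) for p in [(239,206),(324,167)]])
print('idx',plane(w,246,159,.07))
E
```

```text
(array([279.60575296, 220.18062606]), array([   4,    5,   28,   96, 2364], dtype=int32), array([[266.00000381, 173.        ],
       [293.        , 173.        ],
       [293.        , 267.99998474],
       [266.00000381, 267.99998474]]))
[0.51307323 0.26185172 0.219     ] [0.51640583 0.25681548 0.26466956]
[array([0.48181493, 0.27555888, 0.224     ]), array([0.49237018, 0.28889681, 0.224     ]), array([0.54463211, 0.24863553, 0.224     ]), array([0.53311585, 0.23410078, 0.224     ])]
press [array([0.50722645, 0.21231393, 0.094     ]), array([0.52962555, 0.30793784, 0.094     ])]
idx [0.47465028 0.24636372 0.07      ]
```

Emit:
arm_command:
  plan:
    - [[-0.04, 0.12, -0.8], 0]
    - [[-0.04, 0.12, -1.6], 0]
    - [[-0.04, 0.12, -2.2], 0]
    - [[-0.04, 0.12, -2.2], 0]
    - [[-0.04, 0.12, -2.2], 0]

```text
time: 3.55
position: [0.5149, 0.2602, 0.2089]
tool_rot: [-0.668, 0.231, -0.232, 0.669]
ft_force: [-0.2, -0.7, -0.0]
grip_width: 0.0873
```

Run:
```python
from h import *
w=snap('wrist','wrist4.png');a=snap('scene','scene4.png');a=snap('side','side4.png')
o=get_obs();print(o['position'],o['ft_force'])
for f,(x,y,w,h),n in [('side4',(190,80,100,150),'n')]:
    im=cv2.imread(f'pics/{f}.png')[y:y+h,x:x+w]; s=min(800/w,600/h)
    cv2.imwrite(f'pics/crop_{n}.png',cv2.resize(im,None,fx=s,fy=s,interpolation=cv2.INTER_CUBIC)); print(n,s)
```

```text
[0.5150717  0.26028793 0.20912567] [ 0.84705649 -0.32008785  0.51141271]
n 4.0
```

View pics/wrist4.png

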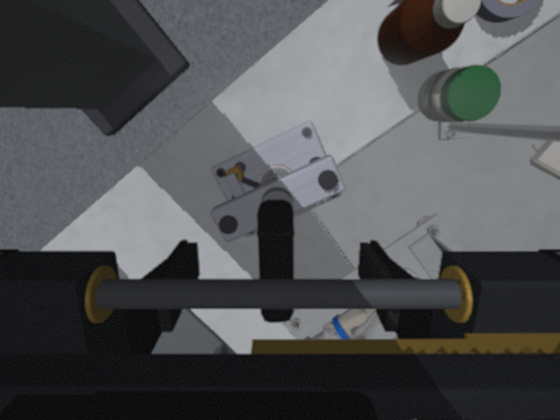

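View pics/crop_n.png

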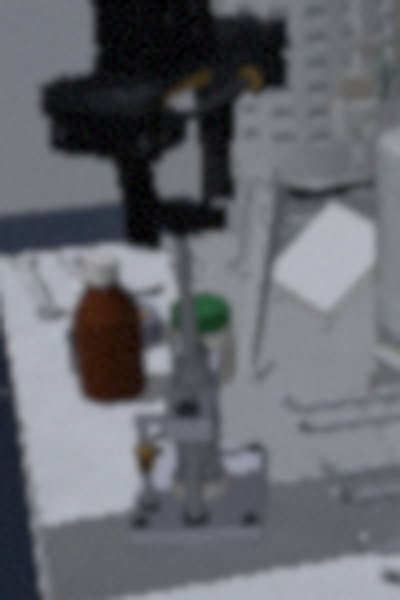

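Run:
```python
from h import *
ims=[]
for f,(x,y) in [('wrist4',(208,153)),('side0',(208,176)),('scene1',(185,205))]:
    im=cv2.imread(f'pics/{f}.png')[y:y+50,x:x+60]
    ims.append(cv2.resize(im,None,fx=6.6,fy=6.6,interpolation=cv2.INTER_CUBIC))
cv2.imwrite('pics/z1.png',cv2.resize(np.vstack([np.hstack(ims[:2]),np.hstack([ims[2],ims[2]*0])]),(800,600)))
```

```text
(no output)
```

View pics/z1.png

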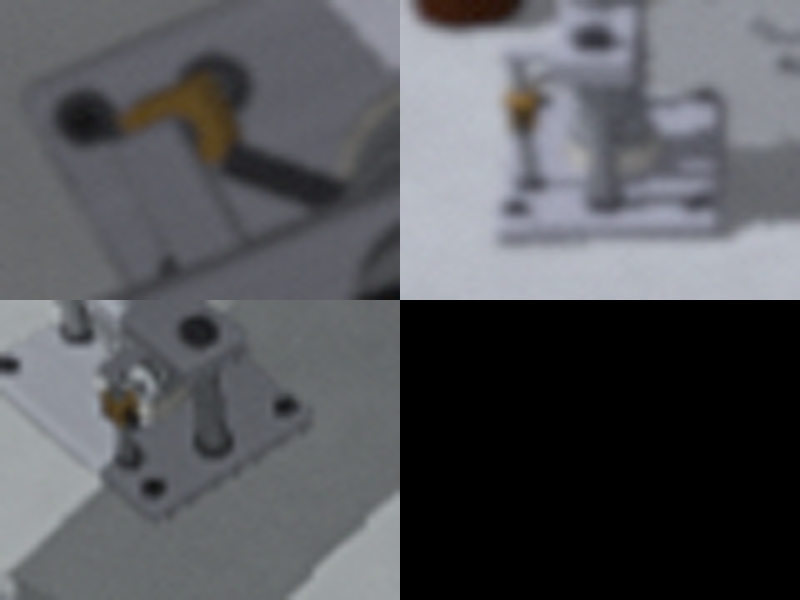

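Emit:
arm_command:
  plan:
    - [[0, 0, 0], 0]
    - [[0, 0, 0], 0]
    - [[0, 0, 0], 0]
    - [[0, 0, 0], 0]
    - [[0, 0, 0], 0]
  fingers: -1
  force: 30

```text
time: 4.2
position: [0.514, 0.26, 0.2075]
tool_rot: [0.668, -0.232, 0.232, -0.668]
ft_force: [-0.1, -0.0, 0.6]
grip_width: 0.0547
```

Emit:
arm_command:
  plan:
    - [[0, 0, 0], 0]
    - [[0, 0, 0], -0.6]
    - [[0, 0, 0], -1.2]
    - [[0, 0, 0], -1.8]
    - [[0, 0, 0], -2.4]

```text
time: 4.7
position: [0.5139, 0.26, 0.2075]
tool_rot: [0.64, -0.301, 0.301, -0.64]
ft_force: [-0.2, -1.0, 0.9]
grip_width: 0.0179
```

Run:
```python
from h import *
o=get_obs();print(o)
```

```text
{'time': 4.7, 'q': array([ 2.74446203e-01,  4.79604205e-01,  1.57408717e+00, -1.12334818e-04,
        1.08844288e+00, -4.17554607e-01]), 'joint_velocities': array([ 9.63324458e-04,  1.28587081e-04,  1.84517949e-03, -3.40651197e-03,
        3.65994616e-04,  5.16205118e-01]), 'joint_torque': array([ -0.12483919, -40.18334627, -16.3842988 ,   0.12316155,
        -0.05706138,  -0.22729854]), 'position': array([0.51386099, 0.25996204, 0.20746134]), 'tool_rot': array([ 0.64009709, -0.30090435,  0.30066095, -0.63979316]), 'ft_force': array([-0.1986458 , -0.97355087,  0.87138483]), 'moment': array([-0.0149821 , -0.12478665,  0.09910499]), 'grip_width': 0.017888875314376374}
```

Emit:
arm_command:
  plan:
    - [[0, 0, 0], -1.1]
    - [[0, 0, 0], -2.2]
    - [[0, 0, 0], -3.3]
    - [[0, 0, 0], -4.4]
    - [[0, 0, 0], -5.5]

```text
time: 5.2
position: [0.5139, 0.2599, 0.2075]
tool_rot: [0.55, -0.445, 0.445, -0.55]
ft_force: [-0.6, -0.2, 0.6]
grip_width: 0.018
```

Emit:
arm_command:
  plan:
    - [[0, 0, 0], -1.1]
    - [[0, 0, 0], -2.2]
    - [[0, 0, 0], -3.3]
    - [[0, 0, 0], -4.2]
    - [[0, 0, 0], -4.2]

```text
time: 5.7
position: [0.5139, 0.2599, 0.2075]
tool_rot: [0.461, -0.536, 0.537, -0.46]
ft_force: [-0.2, 0.3, 0.1]
grip_width: 0.0181
```

Run:
```python
from h import *
from scipy.spatial.transform import Rotation as R
w=snap('wrist','wrist5.png');a=snap('scene','scene5.png');b=snap('side','side5.png')
o=get_obs();print(o['time'],o['position'],o['ft_force'],o['moment'],o['grip_width'],o['q'])
z=R.from_quat(o['tool_rot']).as_matrix()[:,2];print(np.degrees(np.arctan2(z[1],z[0])))
ims=[]
for f,(x,y) in [('side0',(208,176)),('side5',(208,176)),('scene1',(185,205)),('scene5',(185,205))]:
    im=cv2.imread(f'pics/{f}.png')[y:y+50,x:x+60]
    ims.append(cv2.resize(im,None,fx=6.6,fy=6.6,interpolation=cv2.INTER_CUBIC))
cv2.imwrite('pics/z2.png',cv2.resize(np.vstack([np.hstack(ims[:2]),np.hstack(ims[2:])]),(800,600)))
```

```text
5.85 [0.51391484 0.25993364 0.20747948] [-0.00499585 -0.26680524 -0.32481269] [-0.16299138 -0.0544277   0.16124635] 0.01794814034250853 [ 2.74445164e-01  4.79561029e-01  1.57410841e+00 -2.65139262e-04
  1.08826728e+00  4.25408874e-01]
-8.642534224365185
```

View pics/z2.png

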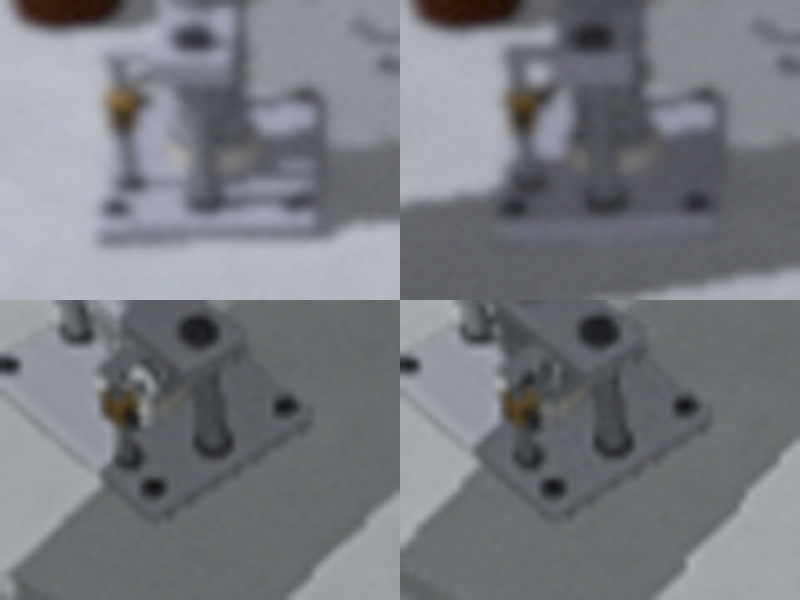

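View pics/wrist5.png

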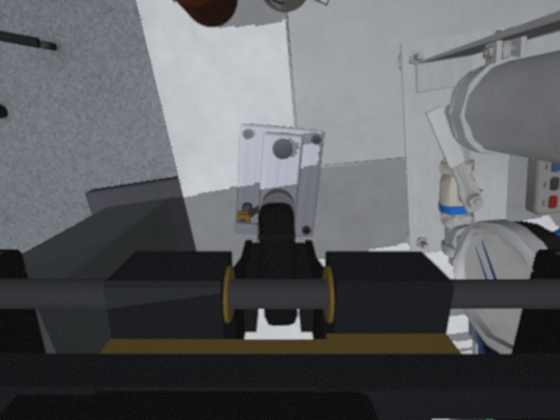

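Emit:
arm_command:
  plan:
    - [[0, 0, 0], 0]
    - [[0, 0, 0], 0]
    - [[0, 0, 0], 0]
    - [[0, 0, 0], 0]
    - [[0, 0, 0.6], 0]
  fingers: 0

```text
time: 6.35
position: [0.5125, 0.2596, 0.2208]
tool_rot: [-0.462, 0.537, -0.536, 0.459]
ft_force: [0.3, -0.0, -0.4]
grip_width: 0.042
```

Emit:
arm_command:
  plan:
    - [[0, 0, 0.8], 0]
    - [[0, 0, 2], 0]
    - [[-0.8, -1.2, 2], 1.6]
    - [[-1.8, -2.4, 2], 3.2]
    - [[-2.8, -3.6, 2], 4.8]

```text
time: 6.85
position: [0.4433, 0.1693, 0.2728]
tool_rot: [-0.563, 0.427, -0.428, 0.564]
ft_force: [-0.0, -1.2, 1.3]
grip_width: 0.0438
```

Emit:
arm_command:
  plan:
    - [[-1, -1.2, -0.5], 1.6]
    - [[-1.8, -2.4, -2], 3.2]
    - [[-1.8, -3, -4], 4.8]
    - [[-1.8, -3, -5.2], 6]
    - [[-1.8, -3, -5.2], 6]

```text
time: 7.35
position: [0.3961, 0.0945, 0.1398]
tool_rot: [0.655, -0.273, 0.267, -0.653]
ft_force: [-0.6, 0.2, 0.7]
grip_width: 0.0435
```

Run:
```python
from h import *
w=snap('wrist','wrist6.png');a=snap('scene','scene6.png');w=snap('wrist','wrist6b.png')
o=get_obs();print(o['time'],o['position'],o['ft_force'])
```

```text
7.5 [0.400287   0.09521026 0.14359735] [ 0.2459049  -0.48071507 -0.4984413 ]
```

View pics/wrist6b.png

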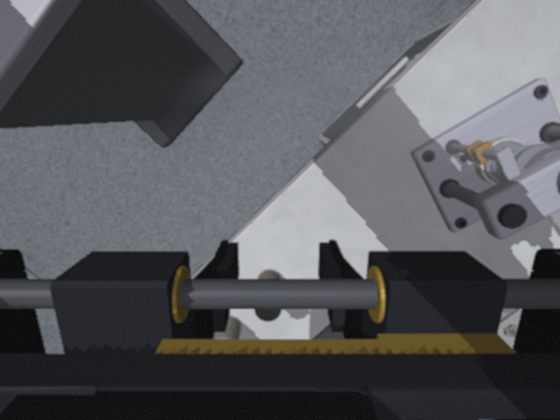

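Run:
```python
from h import *
im=cv2.imread('pics/wrist6b.png')[115:195,430:540]
cv2.imwrite('pics/z3.png',cv2.resize(im,None,fx=7.2,fy=7.2,interpolation=cv2.INTER_CUBIC))
```

```text
(no output)
```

View pics/z3.png

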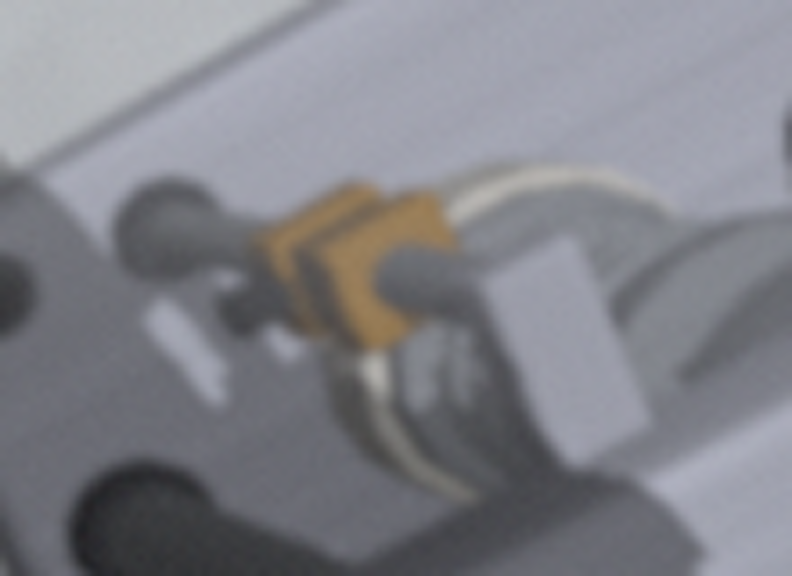

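Emit:
arm_command:
  plan:
    - [[1, -0.2, 0.5], 1.6]
    - [[2, -0.4, 0.5], 3.2]
    - [[3, -0.6, 0.5], 4.8]
    - [[3.8, -0.6, 0.5], 6.4]
    - [[3.8, -0.6, 0.5], 7]

```text
time: 8.0
position: [0.4997, 0.0801, 0.1581]
tool_rot: [-0.705, 0.055, -0.063, 0.705]
ft_force: [-0.7, 0.3, 1.0]
grip_width: 0.0435
```

Run:
```python
from h import *
w=snap('scene','scene7.png');w=snap('side','side7.png');w=snap('wrist','wrist7.png')
o=get_obs();print(o['time'],o['position'],o['ft_force'])
im=w['pixels'][95:215,400:560,::-1]
cv2.imwrite('pics/z4.png',cv2.resize(im,None,fx=5,fy=5,interpolation=cv2.INTER_CUBIC))
```

```text
8.15 [0.49505525 0.08052079 0.15691741] [-0.95510312 -0.1940493   0.6562805 ]
```

View pics/z4.png

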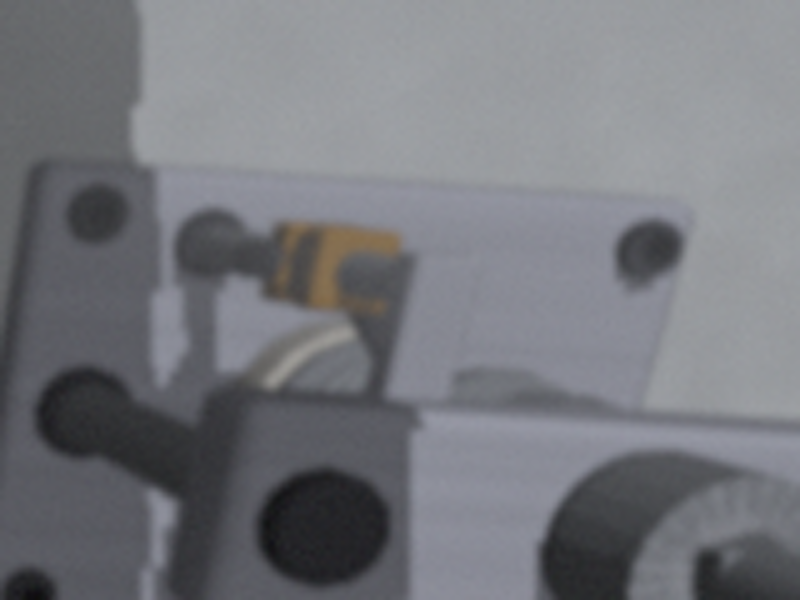

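Run:
```python
from h import *
def z(f,x,y,w,h,W=400):
    im=cv2.imread(f'pics/{f}.png')[y:y+h,x:x+w]; s=W/w
    im=cv2.resize(im,None,fx=s,fy=s,interpolation=cv2.INTER_CUBIC)
    return np.clip((im.astype(float)-20)*1.7,0,255).astype('uint8')
A=np.hstack([z('wrist7',445,130,50,50),z('wrist5',230,185,50,50)]);cv2.imwrite('pics/z5.png',A)
B=np.hstack([z('wrist3',220,140,60,60),z('wrist4',215,155,60,60)]);cv2.imwrite('pics/z6.png',B)
```

```text
(no output)
```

View pics/z5.png

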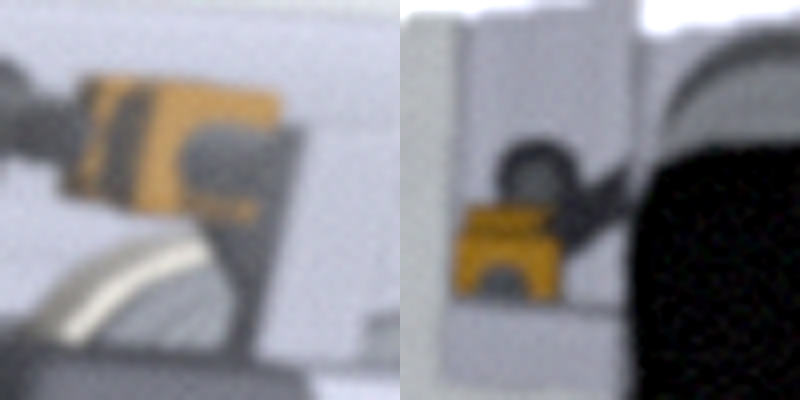

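View pics/z6.png

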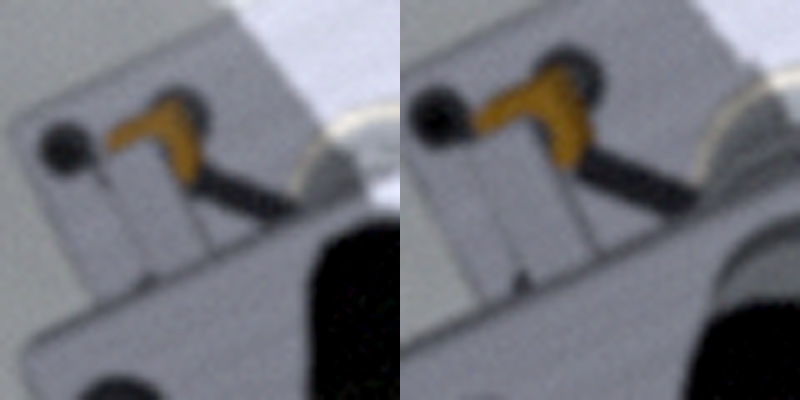

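Run:
```python
from h import *
w5=ld('wrist5');w7=ld('wrist7');w6=ld('wrist6b')
print('cams',[(-c['R'].T@c['t']).round(3) for c in(w5,w6,w7)])
G5=(243.75,213.5);G7=(460.25,148.5)
for h in np.arange(.035,.085,.005):
    a=plane(w7,*G7,h);b=plane(w5,*G5,h);d=(b-a)[:2]*1000
    e5=[plane(w5,*p,h)[:2]*1000 for p in[(251.5,216.25),(259,210.6)]]
    e7=[plane(w7,*p,h)[:2]*1000 for p in[(471.25,158.1),(474.75,167.5)]]
    u=e5[1]-e5[0];u/=np.linalg.norm(u);n=np.array([-u[1],u[0]])
    print(round(h,3),d.round(1),'az',np.degrees(np.arctan2(u[1],u[0])).round(), [float(n@(q-e5[0]).round(1)) for q in e7], e5[0].round(0),e7[0].round(0),b[:2].round(3))
```

```text
cams [array([0.527, 0.336, 0.37 ]), array([0.347, 0.149, 0.305]), array([0.422, 0.094, 0.32 ])]
0.035 [-5.1 -6.9] az 29.0 [14.392407654529134, 12.680624253156594] [482. 234.] [489. 254.] [0.474 0.238]
0.04 [-3.3 -2.7] az 29.0 [11.561140043694097, 9.810682406089994] [483. 235.] [488. 251.] [0.475 0.239]
0.045 [-1.5  1.4] az 29.0 [8.593841908887681, 6.9407405590232365] [483. 237.] [487. 249.] [0.476 0.241]
0.05 [0.3 5.5] az 29.0 [5.762574298052591, 4.070798711956567] [484. 238.] [486. 246.] [0.477 0.242]
0.055 [2.1 9.6] az 29.0 [2.8439543071160434, 1.2008568648898788] [485. 240.] [485. 243.] [0.477 0.244]
0.06 [ 3.9 13.7] az 29.0 [-0.0359914475889093, -1.5330544582055752] [485. 241.] [483. 240.] [0.478 0.245]
0.065 [ 5.8 17.8] az 29.0 [-2.8672590584240156, -4.4029963052722865] [486. 243.] [482. 237.] [0.479 0.247]
0.07 [ 7.6 21.9] az 29.0 [-5.834557193230403, -7.2729381523389955] [487. 244.] [481. 235.] [0.48  0.248]
0.075 [ 9.4 26.1] az 29.0 [-8.665824804065506, -10.142879999405704] [487. 246.] [480. 232.] [0.481 0.25 ]
0.08 [11.2 30.2] az 29.0 [-11.58444479500195, -13.012821846472354] [488. 247.] [479. 229.] [0.481 0.251]
```

Run:
```python
from h import *
a=ld('scene1');b=ld('side0')
print('bottle top',tri(a,(146,181),b,(216,149)), 'base',plane(a,150,205,0))
print('green',tri(a,(162,173),b,(242,158)))
# vials, weight with scene & side
print(tri(a,(262,261),b,(232,237)),tri(a,(285,271),b,(241,256)),tri(a,(352,306),b,(272,328)))
```

```text
bottle top (array([0.47584685, 0.4432954 , 0.10019822]), np.float64(0.0010114325994464136)) base [0.4673386  0.44301687 0.        ]
green (array([0.55746217, 0.46324675, 0.05102151]), np.float64(0.0008458885826894828))
(array([0.45714027, 0.02151989, 0.0548956 ]), np.float64(0.001751310529954635)) (array([ 0.46676111, -0.04568176,  0.04873368]), np.float64(0.004491861125830495)) (array([ 0.48799565, -0.24075896,  0.02195747]), np.float64(0.0044526945272212156))
```

Emit:
arm_command:
  plan:
    - [[-0.5, 0, 2], 0]
    - [[-1.2, 0.5, 3.8], 1]
    - [[-2, 1.5, 5.2], 2]
    - [[-2.6, 3, 5.8], 3]
    - [[-3.2, 4.9, 5.8], 4]

```text
time: 8.65
position: [0.4147, 0.2035, 0.3043]
tool_rot: [-0.704, -0.066, 0.06, 0.705]
ft_force: [1.5, 0.8, -0.5]
grip_width: 0.0437
```

Emit:
arm_command:
  plan:
    - [[0, 1.9, 0], 1]
    - [[0.1, 3.8, 0], 2]
    - [[0.2, 5.6, 0], 3]
    - [[0.4, 7, -0.6], 4]
    - [[0.7, 8, -2], 4.8]

```text
time: 9.15
position: [0.4325, 0.4068, 0.2539]
tool_rot: [-0.674, -0.213, 0.206, 0.676]
ft_force: [0.1, 0.2, -0.2]
grip_width: 0.0435
```

Emit:
arm_command:
  plan:
    - [[0, 0, -1.9], 0]
    - [[0, 0, -3.8], 0]
    - [[0, 0, -4.1], 0]
    - [[0, 0, -4.1], 0]
    - [[0, 0, -4.1], 0]

```text
time: 9.65
position: [0.4329, 0.4035, 0.1502]
tool_rot: [-0.675, -0.21, 0.207, 0.676]
ft_force: [-0.7, -0.9, -0.0]
grip_width: 0.0438
```

Run:
```python
from h import *
w=snap('wrist','wrist8.png')
o=get_obs();print(o['time'],o['position'],o['ft_force'],(-np.asarray(w['R']).T@w['t']))
```

```text
9.7 [0.43328618 0.40360986 0.15064977] [ 0.1601122   0.4828022  -0.01140853] [0.37087024 0.36068929 0.31241212]
```

View pics/wrist8.png

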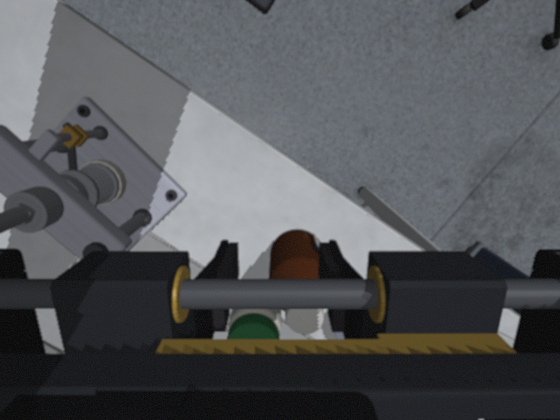

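Run:
```python
from h import *
im=cv2.imread('pics/wrist8.png')[110:180,30:120]
im=cv2.resize(im,None,fx=8.5,fy=8.5,interpolation=cv2.INTER_CUBIC)
cv2.imwrite('pics/z7.png',np.clip((im.astype(float)-20)*1.6,0,255).astype('uint8'))
```

```text
(no output)
```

View pics/z7.png

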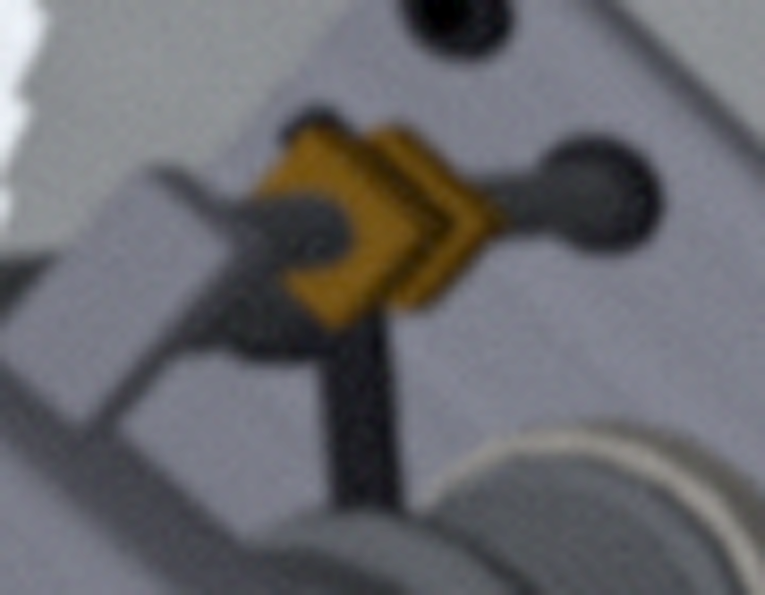

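```bash
cat > e.py <<'E'
from h import *
w5=ld('wrist5');w7=ld('wrist7');w8=ld('wrist8')
def ln(c,ps,h): return [plane(c,*p,h)[:2]*1000 for p in ps]
for h in np.arange(.050,.072,.002):
    L=ln(w8,[(68.24,152.35),(69.5,167.65)],h);Rr=ln(w8,[(75.65,148.8),(77.3,167.65)],h)
    s5=ln(w5,[(251.5,216.25),(259,210.6)],h); s7=ln(w7,[(471.25,158.1),(474.75,167.5)],h)
    u=L[1]-L[0];u/=np.linalg.norm(u);n=np.array([-u[1],u[0]])
    print(round(h,3),'az',np.degrees(np.arctan2(u[1],u[0])).round(),'w5',[round(float(n@(q-L[0])),1) for q in s5],'w7',[round(float(n@(q-L[0])),1) for q in s7],'width',[round(float(n@(q-L[0])),1) for q in Rr],L[0].round(0),Rr[0].round())
def over(f,c,x,y,w,h,s,ctr,yaw,gz):
    im=cv2.imread(f'pics/{f}.png')[y:y+h,x:x+w];im=cv2.resize(im,None,fx=s,fy=s,interpolation=cv2.INTER_CUBIC)
    im=np.clip((im.astype(float)-20)*1.6,0,255).astype('uint8')
    ex=np.array([np.cos(yaw),np.sin(yaw),0])*.0065;ey=np.array([-np.sin(yaw),np.cos(yaw),0])*.0065
    for z,col in((.008,(0,255,0)),(.002,(0,0,255)),(-.002,(0,0,255)),(-.008,(255,0,0))):
        P=[np.array([*ctr,gz+z])+a*ex+b*ey for a,b in((1,1),(1,-1),(-1,-1),(-1,1))]
        p=((proj(c,P)-[x-.5,y-.5])*s).astype(int)
        cv2.polylines(im,[p.reshape(-1,1,2)],True,col,1)
    return im
if __name__=='__main__':
    k=dict(ctr=(.4765,.2383),yaw=np.radians(-13.2),gz=.0587)
    A=over('wrist8',w8,45,115,50,50,8,**k);B=over('wrist5',w5,230,185,50,50,8,**k);C=over('wrist7',w7,445,130,50,50,8,**k)
    cv2.imwrite('pics/z8.png',np.vstack([np.hstack([A,B]),np.hstack([C,C*0])])[:800,:800][:600] if 0 else cv2.resize(np.vstack([np.hstack([A,B]),np.hstack([C,C*0])]),(600,600)))
E
python3 e.py
```

```text
0.05 az 29.0 w5 [3.3, 3.4] w7 [9.1, 7.6] width [6.2, 6.4] [492. 239.] [486. 243.]
0.052 az 29.0 w5 [2.5, 2.6] w7 [7.1, 5.6] width [6.1, 6.3] [491. 240.] [485. 244.]
0.054 az 29.0 w5 [1.6, 1.7] w7 [5.1, 3.6] width [6.1, 6.3] [490. 241.] [484. 244.]
0.056 az 29.0 w5 [0.8, 0.9] w7 [3.0, 1.5] width [6.0, 6.2] [489. 242.] [483. 245.]
0.058 az 29.0 w5 [-0.1, 0.0] w7 [1.0, -0.5] width [6.0, 6.2] [488. 243.] [483. 246.]
0.06 az 29.0 w5 [-0.9, -0.8] w7 [-1.0, -2.5] width [5.9, 6.1] [487. 243.] [482. 247.]
0.062 az 29.0 w5 [-1.8, -1.7] w7 [-3.0, -4.5] width [5.9, 6.1] [487. 244.] [481. 248.]
0.064 az 29.0 w5 [-2.6, -2.5] w7 [-5.0, -6.5] width [5.8, 6.0] [486. 245.] [480. 249.]
0.066 az 29.0 w5 [-3.5, -3.4] w7 [-7.0, -8.5] width [5.8, 6.0] [485. 246.] [479. 250.]
0.068 az 29.0 w5 [-4.3, -4.2] w7 [-9.1, -10.5] width [5.8, 5.9] [484. 247.] [478. 251.]
0.07 az 29.0 w5 [-5.2, -5.1] w7 [-11.1, -12.5] width [5.7, 5.9] [483. 248.] [477. 252.]
```

View pics/z8.png

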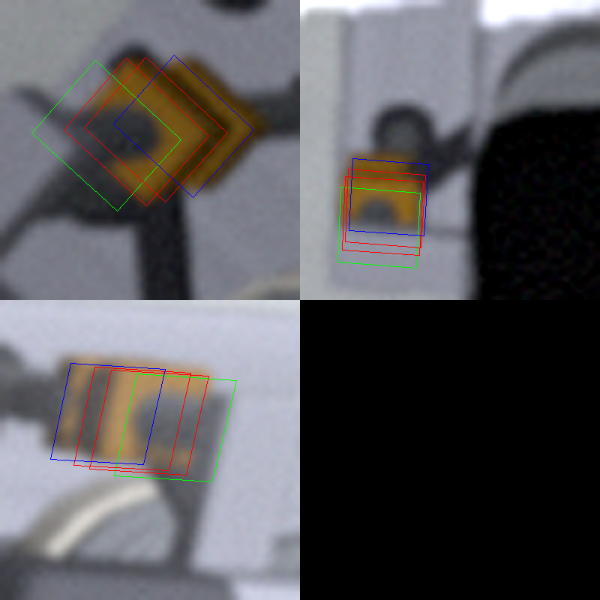

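```bash
cat > e2.py <<'E'
from e import *
import sys
ctr=(.4750,.2393);yaw=np.radians(-13.2);rows=[]
for gz in(.0560,.0580,.0600):
    k=dict(ctr=ctr,yaw=yaw,gz=gz)
    A=over('wrist8',w8,50,118,40,40,6.5,**k);C=over('wrist7',w7,447,133,40,40,6.5,**k)
    B=over('wrist5',w5,230,185,40,40,6.5,**k)
    rows.append(np.vstack([A,C]))
cv2.imwrite('pics/z9.png',np.hstack(rows))
print(rows[0].shape)
E
python3 e2.py|tail -1
```

```text
(520, 260, 3)
```

View pics/z9.png

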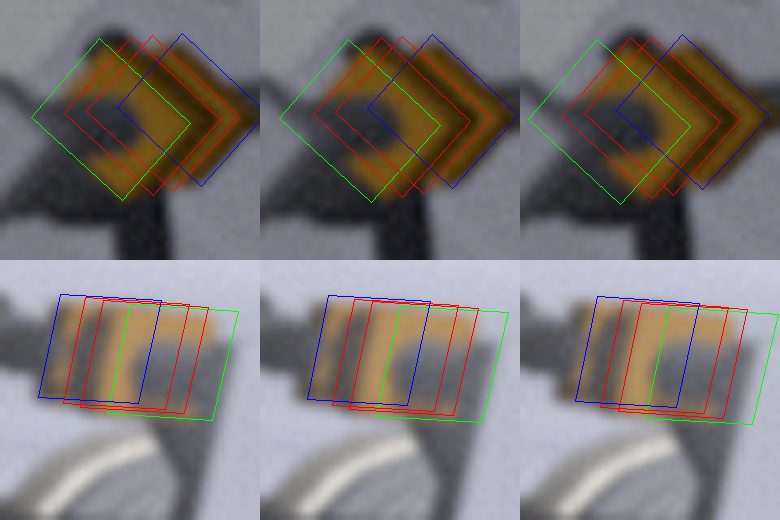

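```bash
python3 - <<'E' | tail -5
from e import *
print('groove SW',tri(w8,(72.6,125.9),w7,(462.5,141)))
print('low SW',tri(w8,(78.0,125),w7,(456.2,139.8)))
def crop(f,x,y,w,h,s):
    im=cv2.imread(f'pics/{f}.png')[y:y+h,x:x+w];im=cv2.resize(im,None,fx=s,fy=s,interpolation=cv2.INTER_CUBIC)
    im=np.clip((im.astype(float)-15)*2,0,255).astype('uint8')
    for i in range(0,w,5):
        cv2.line(im,(i*s,0),(i*s,6 if i%10 else 14),(255,0,255),1)
    for i in range(0,h,5): cv2.line(im,(0,i*s),(6 if i%10 else 14,i*s),(255,0,255),1)
    return im
cv2.imwrite('pics/z10.png',np.hstack([crop('wrist8',50,115,40,40,10),crop('wrist7',445,130,40,40,10)]))
E
```

```text
0.066 az 29.0 w5 [-3.5, -3.4] w7 [-7.0, -8.5] width [5.8, 6.0] [485. 246.] [479. 250.]
0.068 az 29.0 w5 [-4.3, -4.2] w7 [-9.1, -10.5] width [5.8, 5.9] [484. 247.] [478. 251.]
0.07 az 29.0 w5 [-5.2, -5.1] w7 [-11.1, -12.5] width [5.7, 5.9] [483. 248.] [477. 252.]
groove SW (array([0.46917755, 0.23581188, 0.05537829]), np.float64(0.000571397859434515))
low SW (array([0.46899678, 0.23512307, 0.04723775]), np.float64(0.0001388457440374199))
```

View pics/z10.png

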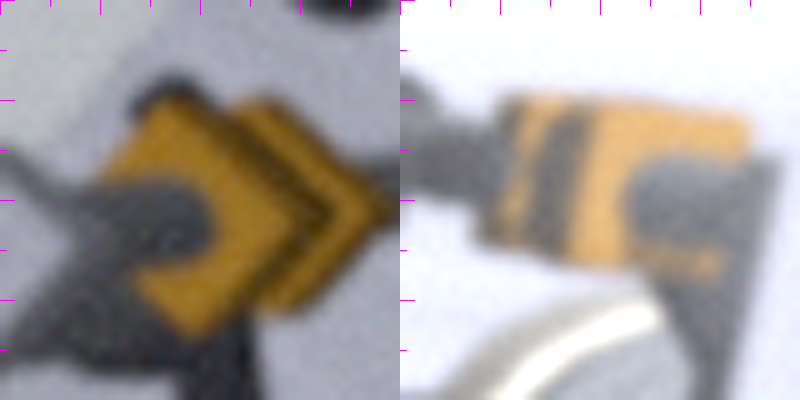

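Emit:
arm_command:
  plan:
    - [[0, 0, 1.9], -1.7]
    - [[0, 0, 3.8], -3.4]
    - [[0, 0, 5.4], -5.1]
    - [[0, 0, 5.4], -6.8]
    - [[0, 0, 5.4], -8.5]
  fingers: 0.3

```text
time: 10.2
position: [0.4332, 0.4034, 0.2882]
tool_rot: [-0.703, 0.05, -0.056, 0.707]
ft_force: [-0.7, -0.3, -1.0]
grip_width: 0.0562
```

Emit:
arm_command:
  plan:
    - [[0.5, -0.8, 0], -1.7]
    - [[1, -1.6, 0], -3.4]
    - [[1.5, -2.4, 0], -5.1]
    - [[2, -3.2, 0], -6.8]
    - [[2.5, -4, 0], -8.5]

```text
time: 10.7
position: [0.4953, 0.3019, 0.2859]
tool_rot: [-0.636, 0.304, -0.307, 0.639]
ft_force: [0.4, -0.5, -0.2]
grip_width: 0.0565
```

Emit:
arm_command:
  plan:
    - [[0.4, -0.8, 0], -1.7]
    - [[0.8, -1.7, 0], -3.4]
    - [[0.8, -1.7, 0], -5.1]
    - [[0.8, -1.7, 0], -6.8]
    - [[0.8, -1.7, 0], -8.5]

```text
time: 11.2
position: [0.5151, 0.2597, 0.2858]
tool_rot: [0.482, -0.515, 0.517, -0.485]
ft_force: [-1.3, 0.1, -0.4]
grip_width: 0.0567
```

Emit:
arm_command:
  plan:
    - [[0, 0, 0], -1.1]
    - [[0, 0, -0.6], -1.1]
    - [[0, 0, -0.6], -1.1]
    - [[0, 0, -0.6], -1.1]

```text
time: 11.6
position: [0.5145, 0.26, 0.2695]
tool_rot: [0.459, -0.536, 0.537, -0.461]
ft_force: [0.3, 0.5, 0.3]
grip_width: 0.0563
```

Run:
```python
from h import *
w=snap('wrist','wrist9.png')
o=get_obs();print(o['time'],o['position'],o['ft_force'])
```

```text
11.65 [0.5146358  0.26015292 0.26945227] [ 0.75430473  0.07725339 -0.03477108]
```

View pics/wrist9.png

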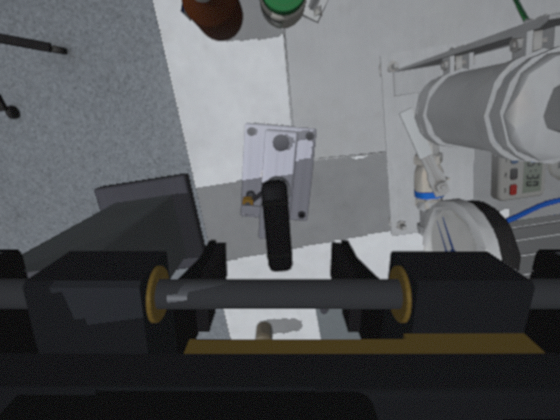

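Emit:
arm_command:
  plan:
    - [[0, 0, -1.2], 0]
    - [[0, 0, -2.4], 0]
    - [[0, 0, -2.4], 0]
    - [[0, 0, -2.4], 0]

```text
time: 12.05
position: [0.5145, 0.2602, 0.2084]
tool_rot: [0.46, -0.537, 0.537, -0.461]
ft_force: [1.2, -0.9, 0.0]
grip_width: 0.0561
```

Emit:
arm_command:
  plan:
    - [[0, 0, 0], 0]
    - [[0, 0, 0], 0]
    - [[0, 0, 0], 0]
    - [[0, 0, 0], 0]
    - [[0, 0, 0], 0]
  fingers: -1

```text
time: 12.55
position: [0.5141, 0.2601, 0.2079]
tool_rot: [0.46, -0.537, 0.537, -0.461]
ft_force: [-0.8, -0.6, -0.2]
grip_width: 0.0243
```

Emit:
arm_command:
  plan:
    - [[0, 0, 0], 0]
    - [[0, 0, 0], 0]
    - [[0, 0, 0], -0.9]
    - [[0, 0, 0], -1.8]
    - [[0, 0, 0], -2.6]

```text
time: 13.05
position: [0.514, 0.26, 0.2077]
tool_rot: [0.396, -0.586, 0.586, -0.396]
ft_force: [-0.1, -0.4, 1.2]
grip_width: 0.0183
```

Emit:
arm_command:
  plan:
    - [[0, 0, 0], 0]
    - [[0, 0, 0], 0]
    - [[0, 0, 0], 0]

```text
time: 13.35
position: [0.5141, 0.2601, 0.2077]
tool_rot: [0.397, -0.585, 0.585, -0.397]
ft_force: [-0.2, -0.3, 1.1]
grip_width: 0.0183
```

Run:
```python
from h import *
from scipy.spatial.transform import Rotation as R
w=snap('wrist','wrist10.png');snap('scene','scene10.png')
o=get_obs();print(o['time'],o['position'],o['ft_force'],o['moment'],o['grip_width'])
z=R.from_quat(o['tool_rot']).as_matrix()[:,2];print(np.degrees(np.arctan2(z[1],z[0])))
```

```text
13.45 [0.51410748 0.26005823 0.20768908] [-0.15691327  0.00259404  2.15505846] [-0.00687013  0.01394982  0.18494522] 0.01825996797799963
-21.70162591711186
```

View pics/wrist10.png

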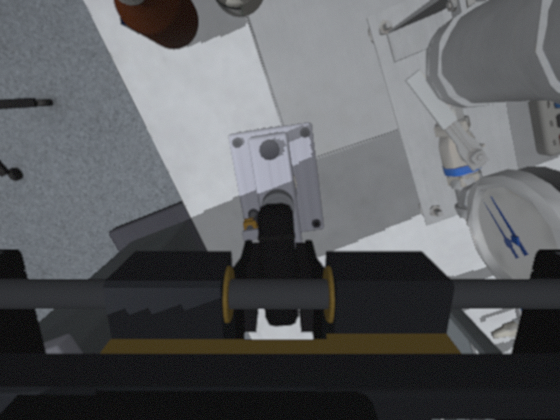

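Emit:
arm_command:
  plan:
    - [[0, 0, 0], 0]
    - [[0, 0, 0], 0]
    - [[0, 0, 0], 0]
    - [[0, 0, 0], 0]
    - [[0, 0, 1.2], 0]
  fingers: 0

```text
time: 13.95
position: [0.5111, 0.259, 0.2339]
tool_rot: [-0.4, 0.586, -0.584, 0.393]
ft_force: [-0.4, 0.4, 0.4]
grip_width: 0.0421
```

Emit:
arm_command:
  plan:
    - [[0, 0, 1.8], 0.8]
    - [[-0.4, 0.6, 1.8], 2.5]
    - [[-0.9, 1.5, 1.8], 4.2]
    - [[-1.4, 2.4, 1.8], 5.9]
    - [[-2, 3.3, 1.8], 7.6]

```text
time: 14.45
position: [0.4638, 0.3432, 0.2826]
tool_rot: [-0.567, 0.423, -0.423, 0.567]
ft_force: [-0.2, 0.2, 1.0]
grip_width: 0.0436
```

Emit:
arm_command:
  plan:
    - [[-0.4, 0.8, 0], 1.7]
    - [[-0.8, 1.6, 0], 3.4]
    - [[-1.3, 2.4, 0], 5.1]
    - [[-1.3, 2.4, 0], 6.8]
    - [[-1.3, 2.4, 0], 8.5]

```text
time: 14.95
position: [0.4308, 0.4032, 0.2823]
tool_rot: [0.682, -0.188, 0.188, -0.682]
ft_force: [-0.5, 0.1, -0.6]
grip_width: 0.0437
```

Emit:
arm_command:
  plan:
    - [[0, 0, 0], 1.7]
    - [[0, 0, 0], 3.4]
    - [[0, 0, 0], 5.1]
    - [[0, 0, -0.5], 6.8]
    - [[0, 0, -1.5], 8.5]

```text
time: 15.45
position: [0.4329, 0.4035, 0.2466]
tool_rot: [-0.703, -0.073, 0.07, 0.704]
ft_force: [-0.3, -0.1, -0.2]
grip_width: 0.0437
```

Emit:
arm_command:
  plan:
    - [[0, 0, -1.9], 1.7]
    - [[0, 0, -3.8], 3.4]
    - [[0, 0, -3.9], 4.6]
    - [[0, 0, -3.9], 4.6]
    - [[0, 0, -3.9], 4.6]

```text
time: 15.95
position: [0.4322, 0.403, 0.148]
tool_rot: [-0.676, -0.208, 0.207, 0.676]
ft_force: [0.5, -0.0, 0.0]
grip_width: 0.0432
```

Run:
```python
from h import *
w=snap('wrist','wrist11.png')
o=get_obs();print(o['time'],o['position'],o['ft_force'],(-np.asarray(w['R']).T@w['t']))
def crop(f,x,y,w,h,s):
    im=cv2.imread(f'pics/{f}.png')[y:y+h,x:x+w];im=cv2.resize(im,None,fx=s,fy=s,interpolation=cv2.INTER_CUBIC)
    im=np.clip((im.astype(float)-15)*2,0,255).astype('uint8')
    for i in range(0,w,5):
        cv2.line(im,(i*s,0),(i*s,6 if i%10 else 14),(255,0,255),1)
    for i in range(0,h,5): cv2.line(im,(0,i*s),(6 if i%10 else 14,i*s),(255,0,255),1)
    return im
cv2.imwrite('pics/z11.png',np.hstack([crop('wrist8',50,115,40,60,10),crop('wrist11',50,115,40,60,10)]))
```

```text
16.0 [0.43246467 0.4031353  0.14863328] [ 0.13863265  0.27051743 -0.25513495] [0.37047962 0.3605625  0.31044931]
```

View pics/z11.png

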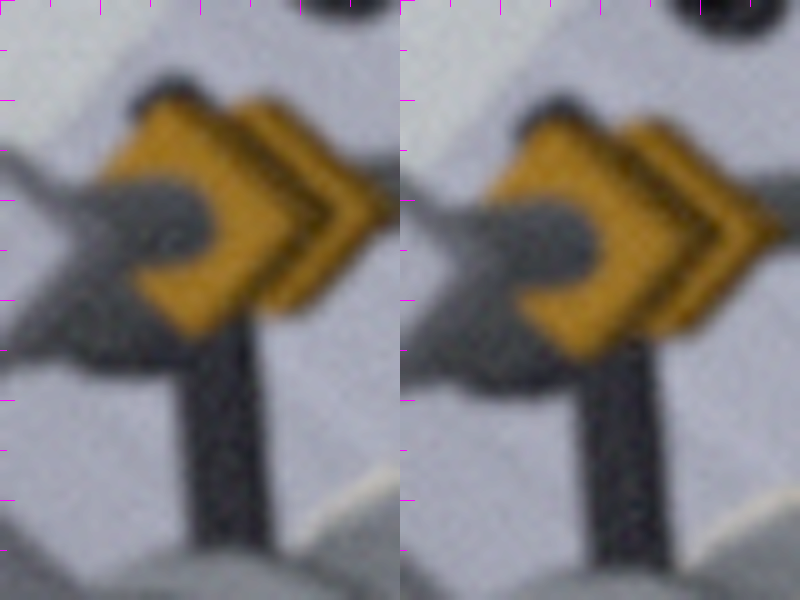

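Run:
```python
from h import *
def crop(f,x,y,w,h,s):
    im=cv2.imread(f'pics/{f}.png')[y:y+h,x:x+w];im=cv2.resize(im,None,fx=s,fy=s,interpolation=cv2.INTER_CUBIC)
    im=np.clip((im.astype(float)-15)*2,0,255).astype('uint8')
    for i in range(0,w,5):
        cv2.line(im,(i*s,0),(i*s,6 if i%10 else 14),(255,0,255),1)
    for i in range(0,h,5): cv2.line(im,(0,i*s),(6 if i%10 else 14,i*s),(255,0,255),1)
    return im
cv2.imwrite('pics/z12.png',np.hstack([crop('wrist5',230,190,40,40,10),crop('wrist10',235,195,40,40,10)]))
```

```text
(no output)
```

View pics/z12.png

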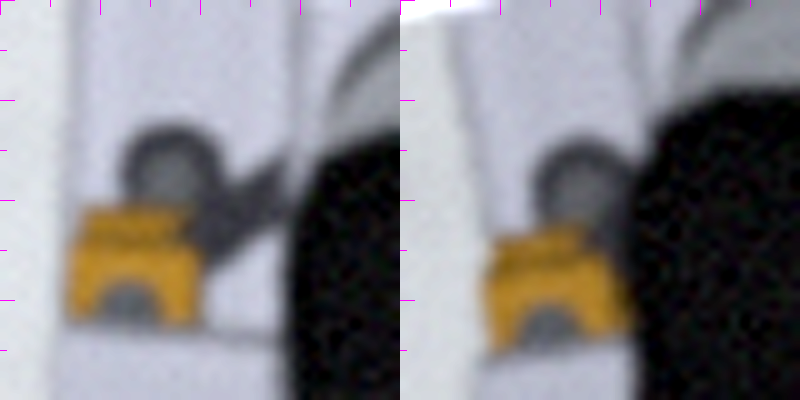

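Emit:
arm_command:
  plan:
    - [[0, 0, 1.9], 0]
    - [[0, 0, 3.8], 0]
    - [[1, -1, 5.2], 0]
    - [[2.2, -2.2, 5.2], 0]
    - [[3.2, -3.2, 5.2], 0]

```text
time: 16.5
position: [0.5139, 0.3222, 0.2818]
tool_rot: [-0.676, -0.211, 0.205, 0.676]
ft_force: [0.8, -0.1, 0.8]
grip_width: 0.0438
```

Emit:
arm_command:
  plan:
    - [[0, 0, 0], 0]
    - [[0, 0, 0], 0]

```text
time: 16.7
position: [0.5121, 0.3222, 0.2789]
tool_rot: [-0.676, -0.208, 0.207, 0.676]
ft_force: [-0.1, 0.0, -1.0]
grip_width: 0.0434
```

Run:
```python
from h import *
w=snap('wrist','wrist12.png')
o=get_obs();print(o['time'],o['position'],o['ft_force'],(-np.asarray(w['R']).T@w['t']))
p=proj(w,[[.4768,.24,.056]])[0];print(p)
def crop(f,x,y,w,h,s):
    im=cv2.imread(f'pics/{f}.png')[y:y+h,x:x+w];im=cv2.resize(im,None,fx=s,fy=s,interpolation=cv2.INTER_CUBIC)
    im=np.clip((im.astype(float)-15)*2,0,255).astype('uint8')
    for i in range(0,w,5):
        cv2.line(im,(i*s,0),(i*s,6 if i%10 else 14),(255,0,255),1)
    for i in range(0,h,5): cv2.line(im,(0,i*s),(6 if i%10 else 14,i*s),(255,0,255),1)
    return im
x,y=int(p[0])-20,int(p[1])-20;print(x,y)
cv2.imwrite('pics/z13.png',crop('wrist12',x,y,50,50,12))
```

```text
16.75 [0.51132897 0.32278026 0.27851053] [-0.17997883  0.5125754  -1.02543249] [0.45028895 0.27971771 0.44129293]
[236.15074576 111.56460791]
216 91
```

View pics/z13.png

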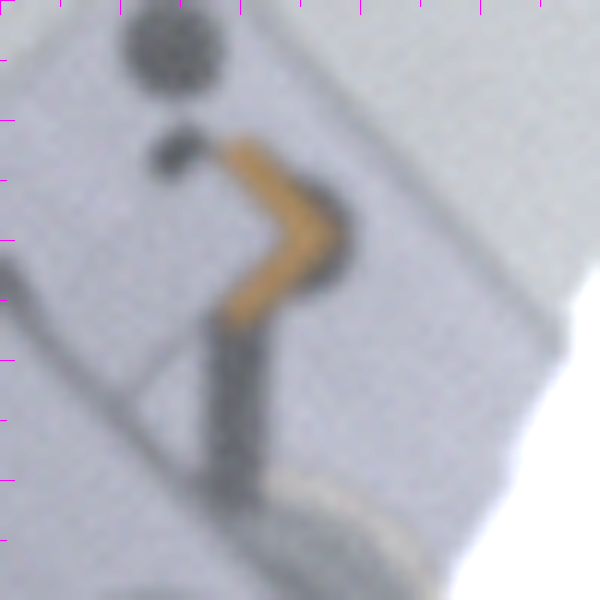

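Run:
```python
from h import *
a=ld('wrist11');b=ld('wrist12')
def L(c,ps,h): return [plane(c,*p,h)[:2]*1000 for p in ps]
for nm,pa,pb in[('ctr',[(72.05,157),(73.3,169)],[(235.9,120.2),(235.9,128.5)]),('left',[(68.2,157),(69.7,169)],[(233.5,120.2),(233.5,128.5)]),('right',[(75.8,157),(77.0,169)],[(238.3,120.2),(238.2,128.5)])]:
  for h in np.arange(.050,.062,.002):
    A=L(a,pa,h);B=L(b,pb,h);u=B[1]-B[0];u/=np.linalg.norm(u);n=np.array([-u[1],u[0]])
    print(nm,round(h,3),[round(float(n@(q-B[0])),2) for q in A],end=' | ')
  print()
print('NW bottom',tri(a,(88.5,137.7),b,(243.9,110.3)))
# also NE bottom corner of lower half: w11 (685-400)/10.. 
print('NE bottom',tri(a,(50+28.5,115+33.3),b,(216+238/12,91+328/12)))
```

```text
ctr 0.05 [-4.13, -4.47] | ctr 0.052 [-3.12, -3.46] | ctr 0.054 [-2.11, -2.44] | ctr 0.056 [-1.1, -1.43] | ctr 0.058 [-0.09, -0.42] | ctr 0.06 [0.92, 0.59] | 
left 0.05 [-4.42, -4.57] | left 0.052 [-3.4, -3.55] | left 0.054 [-2.38, -2.53] | left 0.056 [-1.37, -1.51] | left 0.058 [-0.35, -0.5] | left 0.06 [0.67, 0.52] | 
right 0.05 [-3.86, -4.11] | right 0.052 [-2.86, -3.11] | right 0.054 [-1.86, -2.11] | right 0.056 [-0.87, -1.11] | right 0.058 [0.13, -0.11] | right 0.06 [1.13, 0.89] | 
NW bottom (array([0.47136152, 0.24590517, 0.046442  ]), np.float64(0.00044994368628775716))
NE bottom (array([0.4841544 , 0.24262311, 0.04563404]), np.float64(0.00015448329586262904))
```

Run:
```python
from h import *
ws={k:ld('wrist'+k) for k in('11','12','8b' if 0 else '8','7')}
nw,e=tri(ws['11'],(89,138),ws['12'],(244.7,110.6));print(nw,e)
yaw=np.radians(-13.5);ex=np.array([np.cos(yaw),np.sin(yaw),0])*.0065;ey=np.array([-np.sin(yaw),np.cos(yaw),0])*.0065
ctr=(nw+ex-ey);print(ctr)
def over(f,x,y,w,h,s,gz,ctr):
    c=ws[f];im=cv2.imread(f'pics/wrist{f}.png')[y:y+h,x:x+w];im=cv2.resize(im,None,fx=s,fy=s,interpolation=cv2.INTER_CUBIC)
    im=np.clip((im.astype(float)-15)*1.8,0,255).astype('uint8')
    for z,col in((.008,(0,255,0)),(.002,(0,0,255)),(-.002,(0,0,255)),(-.008,(255,0,0))):
        P=[np.array([*ctr[:2],gz+z])+a*ex+b*ey for a,b in((1,1),(1,-1),(-1,-1),(-1,1))]
        p=np.round((proj(c,P)-[x-.5,y-.5])*s).astype(int)
        cv2.polylines(im,[p.reshape(-1,1,2)],True,col,1)
    return im
def four(ctr,gz):
    return np.vstack([np.hstack([over('11',48,115,45,37,8.8,gz,ctr),over('8',48,113,45,37,8.8,gz,ctr)]),np.hstack([over('7',447,132,45,30,8.8,gz,ctr),over('12',216,91,45,30,8.8,gz,ctr)])])
cv2.imwrite('pics/z14.png',four(ctr,nw[2]+.008))
```

```text
[0.47099556 0.24688536 0.04755551] 0.0002592895600703933
[0.47579857 0.23904756 0.04755551]
```

View pics/z14.png

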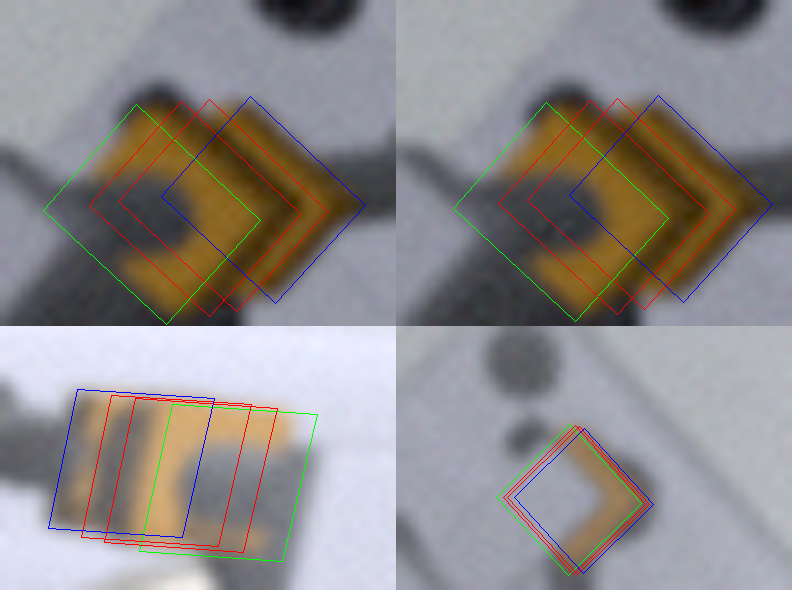

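Run:
```python
from h import *
def crop(f,x,y,w,h,s):
    im=cv2.imread(f'pics/{f}.png')[y:y+h,x:x+w];im=cv2.resize(im,None,fx=s,fy=s,interpolation=cv2.INTER_CUBIC)
    im=np.clip((im.astype(float)-15)*2,0,255).astype('uint8')
    for i in range(0,w,5):
        cv2.line(im,(i*s,0),(i*s,6 if i%10 else 14),(255,0,255),1)
    for i in range(0,h,5): cv2.line(im,(0,i*s),(6 if i%10 else 14,i*s),(255,0,255),1)
    return im
cv2.imwrite('pics/z15.png',np.hstack([crop('wrist6b',462,136,26,30,15),crop('wrist11',62,122,26,30,15)]))
```

```text
(no output)
```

View pics/z15.png

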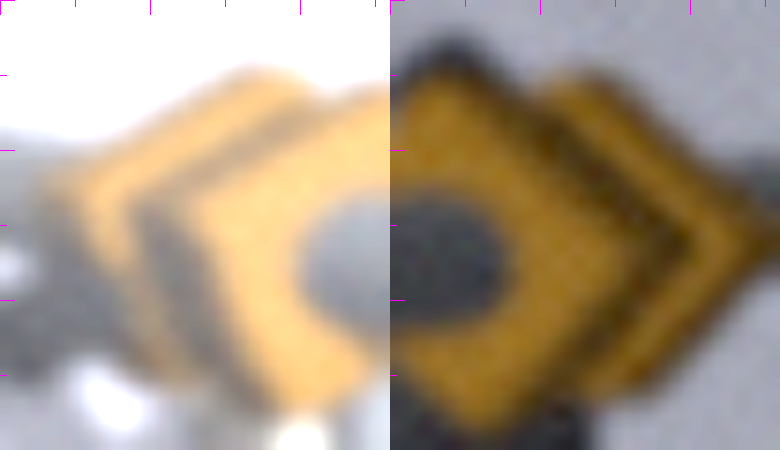

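Run:
```python
from h import *
a,b,c,d,e=[ld('wrist'+k) for k in('11','12','8','7','6b')]
print('SW 6b/8',tri(e,(473,149.9),c,(72.2,126.2)),'6b/7',tri(e,(473,149.9),d,(462.6,141)))
print('NW 6b/11',tri(e,(483,142.5),a,(80,138.4)))
print('NW botm 6b? 11/12',tri(a,(88.5,138),b,(244.3,110.5)))
```

```text
SW 6b/8 (array([0.47002366, 0.23555375, 0.0557882 ]), np.float64(0.0017357319256509811)) 6b/7 (array([0.46885274, 0.23396351, 0.0596785 ]), np.float64(0.0005747427720958232))
NW 6b/11 (array([0.47230624, 0.24455518, 0.0549741 ]), np.float64(0.00024384400974704587))
NW botm 6b? 11/12 (array([0.47120983, 0.2464741 , 0.04746683]), np.float64(0.0003794496351072004))
```

Run:
```python
from h import *
for k,r,x0,x1 in(('11',138,70,93),('8',136,71,95),('6b',150,461,485),('7',147,450,480)):
    c=ld('wrist'+k);print(k);print([(x,)+tuple(int(v) for v in c['pixels'][r,x]) for x in range(x0,x1)])
c=ld('wrist11')
# vertical scale at NW corner
p=proj(c,[[.4711,.2466,z] for z in(.0475,.0515,.0535,.0555,.0575,.0595,.0635)]);print(p.round(1).tolist())
```

```text
11
[(70, 80, 66, 43), (71, 92, 72, 38), (72, 93, 73, 36), (73, 91, 71, 30), (74, 93, 72, 38), (75, 89, 69, 31), (76, 84, 66, 33), (77, 73, 57, 32), (78, 64, 52, 29), (79, 56, 46, 26), (80, 50, 40, 22), (81, 53, 42, 23), (82, 72, 57, 27), (83, 82, 64, 33), (84, 80, 62, 30), (85, 66, 53, 26), (86, 56, 44, 19), (87, 55, 45, 28), (88, 48, 43, 34), (89, 47, 48, 47), (90, 49, 49, 49), (91, 48, 48, 50), (92, 51, 52, 54)]
8
[(71, 73, 61, 46), (72, 87, 69, 39), (73, 91, 73, 32), (74, 94, 74, 36), (75, 92, 71, 33), (76, 91, 70, 32), (77, 88, 69, 34), (78, 76, 60, 28), (79, 64, 51, 24), (80, 60, 47, 28), (81, 55, 45, 25), (82, 51, 40, 22), (83, 66, 53, 29), (84, 81, 65, 32), (85, 83, 65, 32), (86, 74, 58, 28), (87, 59, 47, 26), (88, 53, 44, 28), (89, 54, 47, 40), (90, 49, 47, 44), (91, 47, 46, 51), (92, 48, 49, 51), (93, 49, 48, 50), (94, 52, 52, 55)]
6b
[(461, 91, 92, 96), (462, 93, 94, 98), (463, 95, 95, 97), (464, 91, 90, 89), (465, 93, 89, 86), (466, 99, 91, 87), (467, 114, 101, 85), (468, 131, 111, 88), (469, 134, 115, 88), (470, 118, 103, 87), (471, 100, 92, 84), (472, 99, 90, 85), (473, 
[... 238 characters left out ...]
14, 112)]
7
[(450, 68, 69, 72), (451, 70, 71, 75), (452, 70, 71, 74), (453, 74, 75, 79), (454, 73, 74, 78), (455, 84, 82, 82), (456, 93, 87, 80), (457, 95, 85, 77), (458, 85, 79, 76), (459, 75, 73, 75), (460, 77, 75, 75), (461, 79, 76, 74), (462, 92, 85, 77), (463, 111, 95, 78), (464, 127, 107, 81), (465, 133, 111, 82), (466, 131, 110, 83), (467, 122, 105, 86), (468, 103, 97, 89), (469, 96, 95, 95), (470, 92, 93, 96), (471, 91, 94, 98), (472, 91, 93, 98), (473, 93, 94, 99), (474, 95, 94, 100), (475, 95, 97, 99), (476, 96, 96, 101), (477, 96, 98, 99), (478, 95, 95, 97), (479, 92, 92, 94)]
[[88.6, 137.7], [85.7, 138.1], [84.3, 138.3], [82.8, 138.5], [81.3, 138.7], [79.8, 138.9], [76.6, 139.4]]
```

Emit:
arm_command:
  plan:
    - [[0, -0.5, 0], -1.7]
    - [[0, -1, 0], -3.4]
    - [[0.1, -1.5, 0], -5.1]
    - [[0.1, -2, 0], -6.8]
    - [[0.1, -2.5, 0], -8.5]
  fingers: 0.3

```text
time: 17.25
position: [0.5129, 0.261, 0.2779]
tool_rot: [-0.705, 0.052, -0.052, 0.705]
ft_force: [-0.0, -0.2, -0.0]
grip_width: 0.0563
```

Emit:
arm_command:
  plan:
    - [[0, 0, 0], -1.7]
    - [[0, 0, 0], -3.4]
    - [[0, 0, 0], -5.1]
    - [[0, 0, 0], -6.8]
    - [[0, 0, 0], -8.5]

```text
time: 17.75
position: [0.5129, 0.2615, 0.2779]
tool_rot: [-0.638, 0.304, -0.304, 0.638]
ft_force: [-0.5, -0.3, 0.2]
grip_width: 0.0567
```

Emit:
arm_command:
  plan:
    - [[0, 0, 0], -1.7]
    - [[0, 0, 0], -3.4]
    - [[0, 0, 0], -5.1]
    - [[0, 0, 0], -6.8]
    - [[0, 0, 0], -8.5]

```text
time: 18.25
position: [0.5128, 0.2615, 0.2779]
tool_rot: [-0.484, 0.515, -0.515, 0.485]
ft_force: [-0.8, -0.6, 0.1]
grip_width: 0.0563
```

Emit:
arm_command:
  plan:
    - [[0, 0, 0], -1.7]
    - [[0, 0, 0], -3]
    - [[0, 0, 0], -3]

```text
time: 18.55
position: [0.513, 0.2613, 0.2779]
tool_rot: [-0.415, 0.573, -0.572, 0.415]
ft_force: [-0.3, -0.9, -0.5]
grip_width: 0.0567
```

Run:
```python
from h import *
w=snap('wrist','wrist13.png')
o=get_obs();print(o['time'],o['position'],o['ft_force'])
```

```text
18.6 [0.51310861 0.26116684 0.27782136] [ 0.03824564 -0.82890251  0.82968543]
```

View pics/wrist13.png

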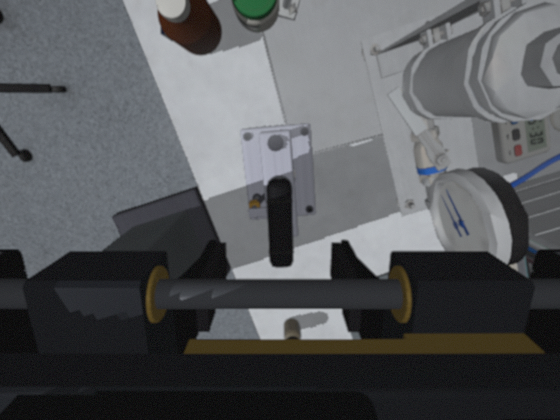

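Emit:
arm_command:
  plan:
    - [[0.05, -0.04, -1.4], 0]
    - [[0.05, -0.04, -2.8], 0]
    - [[0.05, -0.04, -2.8], 0]
    - [[0.05, -0.04, -2.8], 0]

```text
time: 19.0
position: [0.515, 0.2595, 0.2077]
tool_rot: [-0.415, 0.573, -0.572, 0.415]
ft_force: [0.6, 0.4, 0.8]
grip_width: 0.0565
```

Emit:
arm_command:
  plan:
    - [[0, 0, 0], 0]
    - [[0, 0, 0], 0]
    - [[0, 0, 0], 0]
    - [[0, 0, 0], 0]
    - [[0, 0, 0], 0]
  fingers: -1

```text
time: 19.5
position: [0.5155, 0.2591, 0.208]
tool_rot: [0.414, -0.573, 0.573, -0.415]
ft_force: [0.3, 0.5, -0.0]
grip_width: 0.0245
```

Emit:
arm_command:
  plan:
    - [[0, 0, 0], 0]
    - [[0, 0, 0], 0]
    - [[0, 0, 0], -1.1]
    - [[0, 0, 0], -2.2]
    - [[0, 0, 0], -3.3]

```text
time: 20.0
position: [0.515, 0.2591, 0.2078]
tool_rot: [-0.327, 0.627, -0.627, 0.327]
ft_force: [-1.1, 0.5, 2.0]
grip_width: 0.0181
```

Emit:
arm_command:
  plan:
    - [[0, 0, 0], 0]
    - [[0, 0, 0], 0]
    - [[0, 0, 0], 0]

```text
time: 20.3
position: [0.5152, 0.2591, 0.2078]
tool_rot: [-0.328, 0.626, -0.626, 0.328]
ft_force: [-1.7, 0.0, 3.2]
grip_width: 0.0176
```

Run:
```python
from h import *
from scipy.spatial.transform import Rotation as R
o=get_obs();print(o['time'],o['position'],o['ft_force'],o['moment'],o['grip_width'])
z=R.from_quat(o['tool_rot']).as_matrix()[:,2];print(np.degrees(np.arctan2(z[1],z[0])))
```

```text
20.3 [0.51516679 0.25909932 0.20776396] [-1.65366272  0.04360685  3.23613436] [-0.02164444  0.35189111  0.17333178] 0.01761335315282043
-34.65431740046942
```

Emit:
arm_command:
  plan:
    - [[0, 0, 0], 0]
    - [[0, 0, 0], 0]
    - [[0, 0, 0], 0]
    - [[0, 0, 0], 0]
    - [[0, 0, 1], 0]
  fingers: 0

```text
time: 20.8
position: [0.5129, 0.2582, 0.2294]
tool_rot: [-0.331, 0.627, -0.626, 0.325]
ft_force: [-0.2, -0.6, -0.2]
grip_width: 0.0421
```

Emit:
arm_command:
  plan:
    - [[0, 0, 1.8], 0]
    - [[-1.5, 0.4, 1.8], -1]
    - [[-3.3, 0.9, 1.8], -2]
    - [[-5.1, 1.4, 1.2], -3]
    - [[-6.6, 1.8, 0], -4]

```text
time: 21.3
position: [0.3499, 0.3051, 0.234]
tool_rot: [-0.211, 0.675, -0.674, 0.215]
ft_force: [0.1, -0.3, -0.3]
grip_width: 0.0435
```

Emit:
arm_command:
  plan:
    - [[-0.8, 0.2, -1.5], -0.3]
    - [[-1.1, 0.3, -3.3], -0.3]
    - [[-1.1, 0.3, -4.9], -0.3]
    - [[-1.1, 0.3, -4.9], -0.3]
    - [[-1.1, 0.3, -4.9], -0.3]

```text
time: 21.8
position: [0.323, 0.3116, 0.1101]
tool_rot: [0.206, -0.677, 0.677, -0.205]
ft_force: [-0.6, 0.1, 0.2]
grip_width: 0.0437
```

```bash
cat >> h.py <<'E'
def crop(f,x,y,w,h,s,gain=2):
    im=cv2.imread(f'pics/{f}.png')[y:y+h,x:x+w];im=cv2.resize(im,None,fx=s,fy=s,interpolation=cv2.INTER_CUBIC)
    im=np.clip((im.astype(float)-15)*gain,0,255).astype('uint8')
    for i in range(0,w,5):
        cv2.line(im,(i*s,0),(i*s,6 if i%10 else 14),(255,0,255),1)
    for i in range(0,h,5): cv2.line(im,(0,i*s),(6 if i%10 else 14,i*s),(255,0,255),1)
    return im
E
python3 - <<'E'
from h import *
w=snap('wrist','wrist14.png')
o=get_obs();print(o['time'],o['position'],o['ft_force'],(-np.asarray(w['R']).T@w['t']))
p=proj(w,[[.4768,.24,.056]])[0];print(p)
x,y=int(p[0])-25,int(p[1])-25;print(x,y)
cv2.imwrite('pics/z16.png',crop('wrist14',x,y,50,50,12))
E
```

```text
21.85 [0.3240687  0.31211801 0.11115374] [0.24773033 0.89446619 0.15275713] [0.3883112  0.35465806 0.27253714]
[506.41496412  96.16393813]
481 71
```

View pics/z16.png

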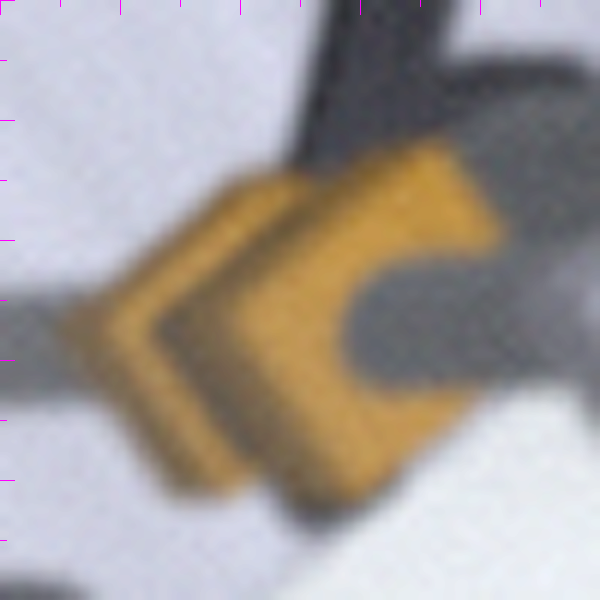

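Run:
```python
from h import *
c=ld('wrist14')
p=proj(c,[[.4711,.2466,z] for z in(.0475,.0515,.0535,.0555,.0575,.0595,.0635)]);print(p.round(1).tolist())
print(proj(c,[[.4711+.01,.2466-.0024,.0475],[.4711,.2466,.0475],[.4711-.0024,.2466-.01,.0475]]).round(1))
for r in (97,98,99): print([(x,)+tuple(int(v) for v in c['pixels'][r,x]) for x in range(483,506)])
cv2.imwrite('pics/z17.png',crop('wrist14',481,76,25,25,24,2.6))
```

```text
[[484.4, 98.4], [488.1, 98.2], [490.1, 98.1], [492.0, 97.9], [494.0, 97.8], [496.1, 97.7], [500.3, 97.4]]
[[497.7  87.2]
 [484.4  98.4]
 [492.8 110.4]]
[(483, 74, 74, 77), (484, 69, 70, 72), (485, 71, 70, 70), (486, 76, 70, 66), (487, 77, 68, 59), (488, 77, 67, 56), (489, 82, 69, 56), (490, 91, 76, 56), (491, 101, 85, 59), (492, 105, 86, 59), (493, 93, 79, 55), (494, 79, 68, 57), (495, 69, 61, 52), (496, 67, 61, 51), (497, 75, 66, 52), (498, 75, 65, 52), (499, 82, 70, 54), (500, 91, 76, 57), (501, 101, 83, 55), (502, 108, 88, 57), (503, 111, 89, 57), (504, 112, 92, 59), (505, 111, 89, 57)]
[(483, 72, 72, 76), (484, 72, 73, 74), (485, 71, 69, 66), (486, 73, 67, 58), (487, 75, 67, 57), (488, 76, 67, 57), (489, 83, 70, 56), (490, 95, 80, 59), (491, 101, 84, 60), (492, 100, 85, 57), (493, 88, 74, 56), (494, 69, 63, 54), (495, 67, 61, 57), (496, 71, 62, 54), (497, 73, 64, 53), (498, 76, 66, 53), (499, 80, 68, 55), (500, 89, 75, 55), (501, 100, 81, 57), (502, 107, 88, 59), (503, 111, 91, 58), (504, 111, 91, 56), (505, 111, 90, 58)]
[(483, 72, 72, 76), (484, 74, 74, 76), (485, 73, 71, 70), (486, 74, 67, 63), (487, 74, 67, 57), (488, 75, 67, 54), (489, 81, 69, 54), (490, 88, 75, 56), (491, 99, 83, 59), (492, 100, 84, 59), (493, 88, 74, 57), (494, 75, 65, 55), (495, 66, 60, 53), (496, 69, 61, 54), (497, 70, 62, 51), (498, 74, 66, 53), (499, 78, 67, 55), (500, 84, 73, 55), (501, 92, 77, 53), (502, 102, 84, 55), (503, 106, 86, 58), (504, 109, 89, 56), (505, 111, 90, 57)]
```

View pics/z17.png

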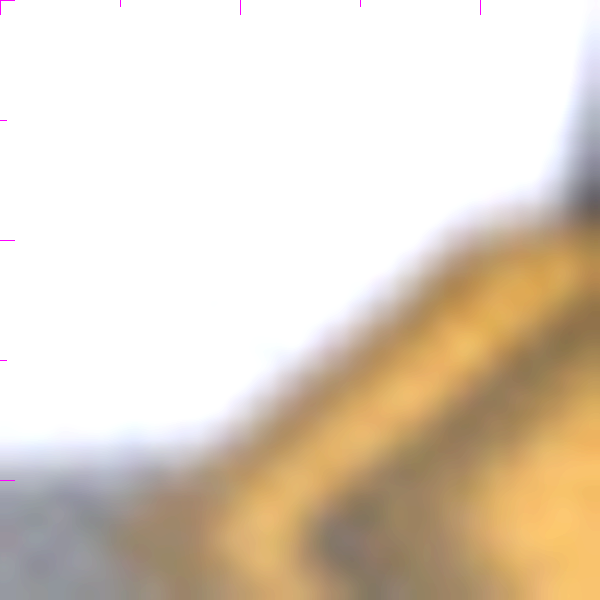

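Run:
```python
from h import *
c=ld('wrist14');b=ld('wrist12');a=ld('wrist11')
for r in range(60,86,4): print(r,[int(v) for v in c['pixels'][r,500:526].mean(1)])
print('w12 rows');
for r in (118,122,126,130): print(r,[int(v) for v in b['pixels'][r,225:248].mean(1)])
print('w11 rows')
for r in (152,156,160,164,168): print(r,[int(v) for v in a['pixels'][r,60:86].mean(1)])
yaw=np.radians(-13.5);ex=np.array([np.cos(yaw),np.sin(yaw),0])*.0065;ey=np.array([-np.sin(yaw),np.cos(yaw),0])*.0065
ctr=np.array([.4758,.2390,0])
for n,k in(('14',c),('11',a),('12',b)): print(n,proj(k,[ctr+ex+ey+[0,0,z] for z in(.0475,.0535,.0555,.0575,.0635)]).round(1).tolist())
```

```text
60 [121, 124, 122, 123, 123, 121, 120, 120, 120, 114, 90, 61, 41, 43, 46, 47, 48, 44, 44, 46, 51, 71, 93, 111, 117, 118]
64 [119, 117, 116, 117, 119, 120, 121, 120, 111, 94, 61, 43, 44, 45, 46, 45, 48, 47, 47, 50, 70, 96, 112, 118, 120, 118]
68 [123, 120, 119, 118, 116, 118, 118, 113, 90, 59, 42, 44, 46, 49, 46, 47, 44, 49, 52, 75, 101, 117, 121, 121, 121, 120]
72 [125, 123, 121, 120, 121, 118, 111, 88, 57, 40, 44, 50, 44, 50, 47, 45, 47, 54, 74, 100, 116, 120, 121, 120, 121, 121]
76 [122, 125, 124, 124, 123, 115, 90, 58, 43, 45, 51, 49, 50, 50, 48, 53, 51, 56, 62, 62, 59, 56, 55, 56, 57, 57]
80 [122, 121, 124, 123, 116, 92, 60, 43, 49, 49, 51, 50, 51, 50, 51, 50, 53, 49, 50, 52, 57, 60, 63, 63, 67, 65]
84 [113, 109, 103, 96, 77, 55, 49, 52, 56, 54, 54, 59, 60, 63, 65, 70, 78, 77, 76, 66, 62, 61, 61, 61, 61, 63]
w12 rows
118 [107, 107, 105, 107, 106, 102, 98, 91, 80, 72, 71, 72, 73, 86, 101, 108, 110, 110, 109, 111, 112, 111, 111]
122 [102, 100, 98, 97, 104, 105, 105, 99, 82, 70, 67, 69, 77, 91, 106, 111, 110, 111, 108, 109, 110, 110, 112]
126 [91, 88, 91, 98, 102, 107, 106, 95, 81, 
[... 309 characters left out ...]
 97, 96, 95, 97, 97, 92, 73, 46, 42, 39, 41, 37, 38, 34, 48, 75, 93, 101, 103, 104, 105, 104, 104, 100, 103]
160 [95, 97, 100, 101, 101, 102, 97, 80, 56, 40, 42, 38, 41, 38, 36, 38, 64, 87, 98, 100, 99, 99, 100, 102, 104, 105]
164 [101, 99, 99, 99, 99, 97, 97, 85, 64, 42, 39, 39, 41, 42, 37, 37, 57, 87, 100, 101, 98, 99, 99, 99, 101, 104]
168 [101, 99, 100, 101, 100, 100, 101, 93, 71, 50, 41, 41, 37, 40, 36, 33, 46, 73, 94, 102, 103, 104, 97, 93, 87, 84]
14 [[500.9, 84.2], [507.1, 83.4], [509.3, 83.1], [511.5, 82.9], [518.3, 82.0]]
11 [[78.8, 148.9], [74.3, 149.8], [72.8, 150.1], [71.2, 150.3], [66.3, 151.2]]
12 [[236.7, 118.5], [236.1, 118.6], [235.9, 118.6], [235.6, 118.7], [235.0, 118.8]]
```

Run:
```python
from h import *
a=ld('scene1');b=ld('side0')
s={k:(260+x/4.2857,160+y/4.2857) for k,(x,y) in dict(h1l=(70,215),h1r=(110,240),h2l=(180,280),h2r=(225,295),h3l=(295,328),h3r=(345,350),h4l=(415,385),h4r=(465,408)).items()}
for k,v in s.items(): print(k,plane(a,*v,.19).round(4))
d={k:(250+x/4,150+y/4) for k,(x,y) in dict(h1l=(50,122),h1r=(65,146),h2l=(90,190),h3l=(125,258),h3r=(145,292)).items()}
for k,v in d.items(): print(k,tri(a,s[k],b,v))
# plate top corners scene crop_g (105,45),(605,268)
for p in((105,48),(605,268)): print('plate top',plane(a,260+p[0]/4.2857,160+p[1]/4.2857,.225))
cv2.imwrite('pics/z18.png',crop('scene1',280,195,80,60,10,1.5))
```

```text
h1l [0.533  0.0271 0.19  ]
h1r [ 0.5303 -0.0033  0.19  ]
h2l [ 0.5279 -0.0537  0.19  ]
h2r [ 0.5331 -0.0814  0.19  ]
h3l [ 0.5351 -0.1274  0.19  ]
h3r [ 0.5375 -0.1592  0.19  ]
h4l [ 0.5382 -0.2044  0.19  ]
h4r [ 0.5399 -0.2354  0.19  ]
h1l (array([0.535775  , 0.02918609, 0.18433538]), np.float64(0.0019929098256962533))
h1r (array([5.36263751e-01, 1.56835087e-04, 1.82603239e-01]), np.float64(0.0014538649912404576))
h2l (array([ 0.53687205, -0.04938553,  0.18085702]), np.float64(0.0044330673485446104))
h3l (array([ 0.53693024, -0.12659993,  0.18734757]), np.float64(0.00010887111185984091))
h3r (array([ 0.5381917 , -0.15885042,  0.18828124]), np.float64(0.0009019889549932857))
plate top [0.63196317 0.0673837  0.225     ]
plate top [ 0.64732266 -0.26434736  0.225     ]
```

View pics/z18.png

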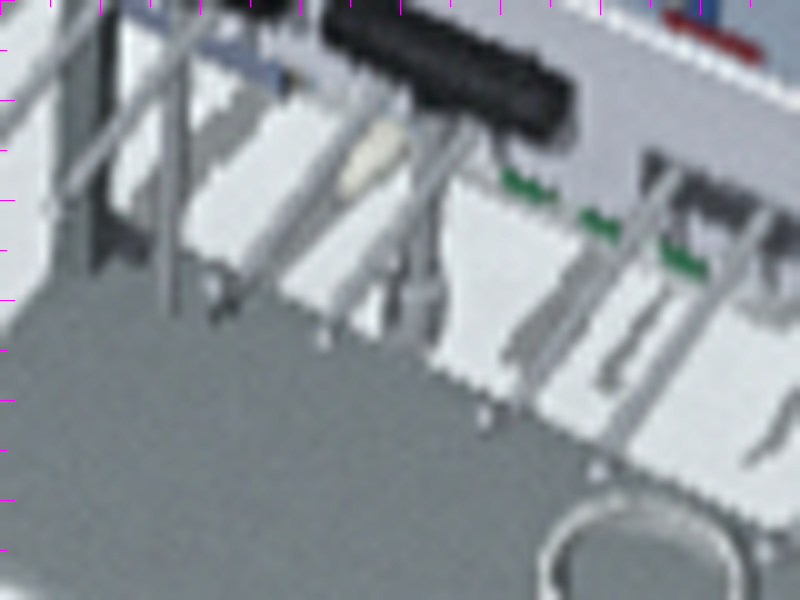

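Emit:
arm_command:
  plan:
    - [[0, 0, 1.9], 0]
    - [[0.6, 0, 3.8], 0.5]
    - [[1.6, -0.3, 5.6], 1.5]
    - [[3.2, -0.8, 6.4], 2.5]
    - [[5, -1.3, 6.6], 3.8]
  fingers: 0.3

```text
time: 22.35
position: [0.451, 0.2797, 0.2829]
tool_rot: [0.311, -0.632, 0.633, -0.321]
ft_force: [1.6, 1.1, -0.5]
grip_width: 0.0563
```

Emit:
arm_command:
  plan:
    - [[1.8, -0.5, 0], 0.8]
    - [[2.7, -0.8, 0], 0.8]
    - [[2.7, -0.8, 0], 0.8]
    - [[2.7, -0.8, 0], 0.8]

```text
time: 22.75
position: [0.5153, 0.2587, 0.2773]
tool_rot: [0.335, -0.622, 0.622, -0.337]
ft_force: [-1.3, 0.7, 0.1]
grip_width: 0.0566
```

Run:
```python
from h import *
w=snap('wrist','wrist15.png')
o=get_obs();print(o['time'],o['position'],o['ft_force'])
```

```text
22.8 [0.5144088  0.25909493 0.27679391] [-0.68063975 -0.2916312  -0.851641  ]
```

View pics/wrist15.png

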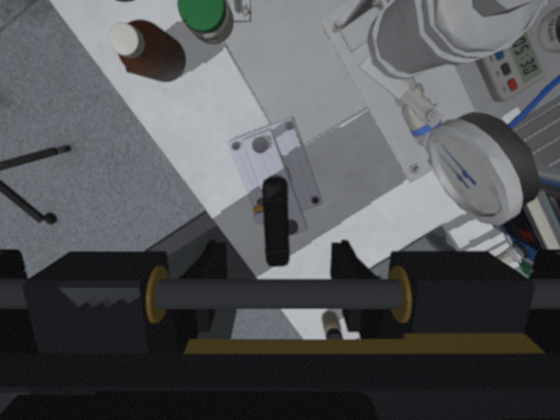

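Emit:
arm_command:
  plan:
    - [[0, 0, -1.4], 0]
    - [[0, 0, -2.64], 0]
    - [[0, 0, -2.64], 0]
    - [[0, 0, -2.64], 0]

```text
time: 23.2
position: [0.5143, 0.2596, 0.2099]
tool_rot: [-0.337, 0.622, -0.622, 0.336]
ft_force: [0.9, -1.2, 1.4]
grip_width: 0.0564
```

Emit:
arm_command:
  plan:
    - [[0, 0, 0], 0]
    - [[0, 0, 0], 0]
    - [[0, 0, 0], 0]
    - [[0, 0, 0], 0]
    - [[0, 0, 0], 0]
  fingers: -1

```text
time: 23.7
position: [0.5154, 0.259, 0.2094]
tool_rot: [0.336, -0.622, 0.622, -0.336]
ft_force: [-0.5, -0.2, 0.1]
grip_width: 0.0245
```

Emit:
arm_command:
  plan:
    - [[0, 0, 0], 0]
    - [[0, 0, 0], 0]
    - [[0, 0, 0], 0]

```text
time: 24.0
position: [0.5151, 0.2592, 0.2092]
tool_rot: [-0.336, 0.622, -0.622, 0.336]
ft_force: [-0.4, 0.2, 2.6]
grip_width: 0.018
```

Emit:
arm_command:
  plan:
    - [[0, 0, 0.3], 0]
    - [[0, 0, 0.8], 0]
    - [[0, 0, 1.3], 0]
    - [[0, 0, 2.2], 0]
    - [[0, 0, 3.6], 0]

```text
time: 24.5
position: [0.5146, 0.2586, 0.3001]
tool_rot: [-0.337, 0.622, -0.622, 0.335]
ft_force: [0.9, 0.2, -1.2]
grip_width: 0.0176
```

Run:
```python
from h import *
w=snap('wrist','wrist16.png');snap('scene','scene16.png');snap('side','side16.png')
o=get_obs();print(o['time'],o['position'],o['ft_force'],o['moment'],o['grip_width'])
cv2.imwrite('pics/z19.png',np.hstack([crop('scene16',150,90,100,150,4,1.3),crop('side16',190,60,100,150,4,1.3)]))
```

```text
24.65 [0.51757276 0.25956786 0.30361974] [-0.90444786  0.29452148 -1.13139992] [-0.02684923 -0.00154128  0.0071213 ] 0.017675910136872152
```

View pics/z19.png

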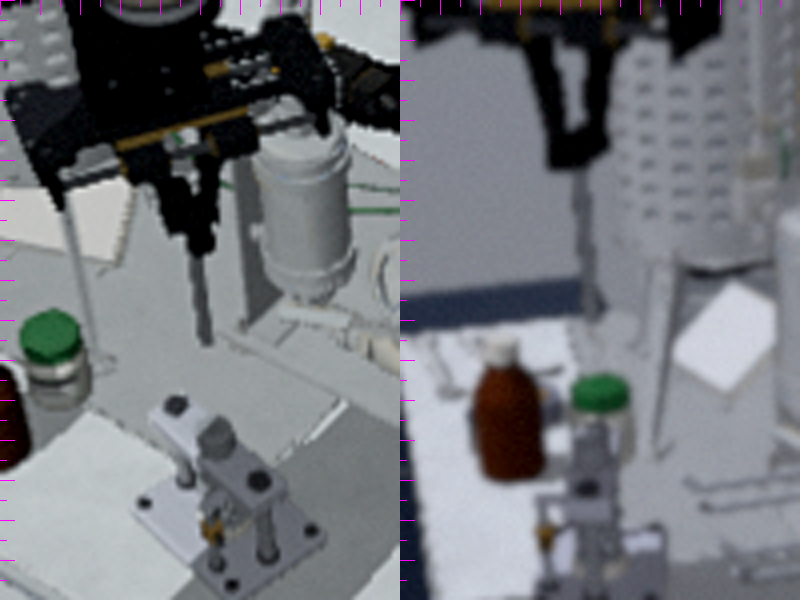

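Run:
```python
from h import *
a=ld('scene1');b=ld('side0')
print(tri(a,(365,183.3),b,(374,192.5)))
cv2.imwrite('pics/z20.png',np.hstack([crop('scene1',270,120,130,100,3,1.2),crop('side1',310,120,130,100,3,1.2)]))
from scipy.spatial.transform import Rotation as R
o=get_obs();z=R.from_quat(o['tool_rot']).as_matrix()[:,2];print(np.degrees(np.arctan2(z[1],z[0])))
```

```text
(array([ 0.72723412, -0.12370334,  0.20538624]), np.float64(0.005291877100205133))
-33.243750169880855
```

View pics/z20.png

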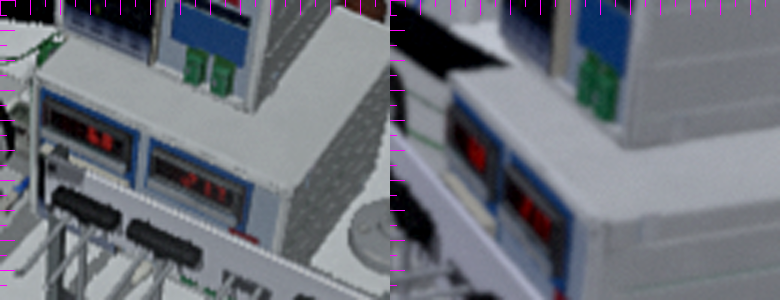

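Emit:
arm_command:
  plan:
    - [[0, 0, 1.2], 0]
    - [[0, -0.8, 2.4], 0.8]
    - [[0, -2.2, 2.4], 1.6]
    - [[0, -3.8, 2.4], 2.4]
    - [[0, -5.4, 2.4], 3.2]

```text
time: 25.15
position: [0.5145, 0.1229, 0.3589]
tool_rot: [-0.421, 0.568, -0.568, 0.42]
ft_force: [0.9, -0.1, -1.2]
grip_width: 0.0179
```

Emit:
arm_command:
  plan:
    - [[0, -1.6, 0], 0.8]
    - [[0, -3.2, 0], 1.6]
    - [[0, -4.8, 0], 2.4]
    - [[0.3, -6.4, 0], 3.2]
    - [[0.6, -7.8, 0], 3.9]

```text
time: 25.65
position: [0.5295, -0.0729, 0.3587]
tool_rot: [0.51, -0.49, 0.489, -0.51]
ft_force: [-0.2, 0.1, -1.4]
grip_width: 0.0178
```

Emit:
arm_command:
  plan:
    - [[0.5, -0.9, 0], 0]
    - [[1, -1.8, 0], 0]
    - [[1.4, -2.6, 0], 0]
    - [[1.4, -2.8, 0], 0]
    - [[1.4, -2.8, 0], 0]

```text
time: 26.15
position: [0.5645, -0.1412, 0.3582]
tool_rot: [0.51, -0.491, 0.49, -0.509]
ft_force: [0.2, 0.5, -1.7]
grip_width: 0.0178
```

Emit:
arm_command:
  plan:
    - [[0, 0, 0], 0]
    - [[0, 0, 0], 0]

```text
time: 26.35
position: [0.5647, -0.1397, 0.3591]
tool_rot: [-0.51, 0.49, -0.489, 0.51]
ft_force: [0.2, 0.3, -1.1]
grip_width: 0.0174
```

Run:
```python
from h import *
w=snap('wrist','wrist17.png');snap('scene','scene17.png');snap('side','side17.png')
o=get_obs();print(o['time'],o['position'],o['ft_force'],o['grip_width'])
from scipy.spatial.transform import Rotation as R
z=R.from_quat(o['tool_rot']).as_matrix()[:,2];print(np.degrees(np.arctan2(z[1],z[0])))
```

```text
26.5 [ 0.56503771 -0.14008407  0.35930959] [-0.77205743  0.2099762  -1.53227981] 0.01772597413637505
2.3237738217475905
```

View pics/wrist17.png

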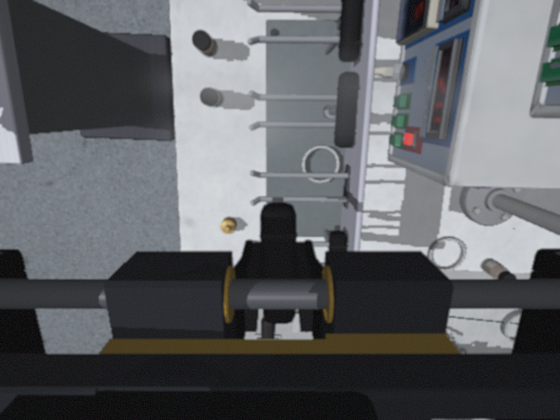

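View pics/side17.png

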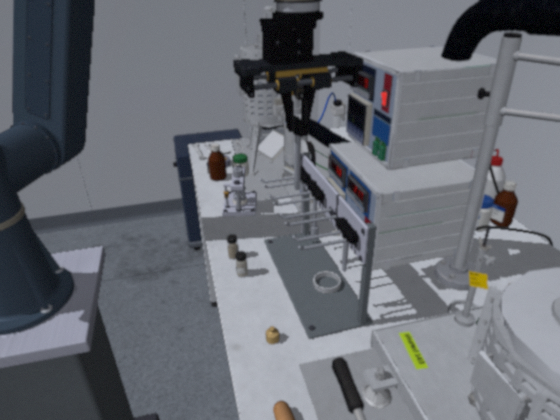

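View pics/scene17.png

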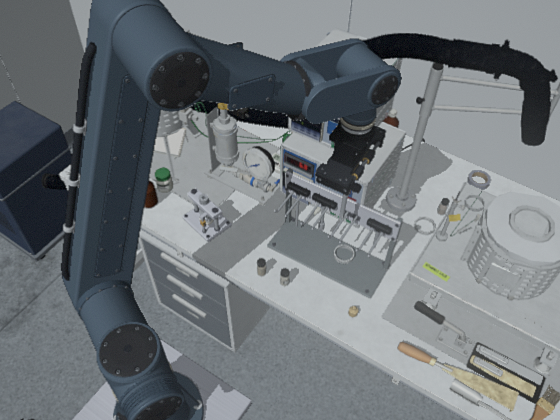

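Run:
```python
from h import *
w=ld('wrist17')
cv2.imwrite('pics/z21.png',crop('wrist17',240,155,140,70,5,1.5))
g=w['pixels'].mean(2)
for col in(270,285,300,315,330): print(col,[int(v) for v in g[165:210,col]])
```

```text
270 [119, 119, 118, 118, 118, 118, 120, 127, 138, 148, 145, 135, 119, 115, 115, 116, 115, 115, 115, 117, 115, 117, 116, 116, 116, 116, 117, 116, 115, 117, 117, 117, 133, 146, 146, 134, 109, 78, 43, 23, 19, 16, 30, 30, 22]
285 [118, 115, 119, 117, 117, 117, 113, 117, 133, 147, 147, 140, 125, 118, 117, 117, 116, 118, 116, 120, 118, 119, 118, 116, 117, 117, 117, 119, 120, 117, 115, 118, 135, 148, 149, 139, 116, 82, 40, 16, 15, 20, 26, 21, 26]
300 [120, 119, 116, 114, 115, 115, 112, 114, 130, 146, 149, 140, 125, 117, 115, 116, 116, 117, 116, 119, 118, 119, 116, 117, 117, 118, 116, 117, 117, 118, 114, 114, 133, 147, 149, 138, 120, 114, 115, 116, 116, 115, 115, 115, 116]
315 [117, 118, 117, 118, 119, 118, 114, 114, 131, 145, 150, 140, 118, 98, 119, 164, 167, 140, 120, 117, 118, 115, 116, 116, 117, 115, 116, 114, 118, 115, 111, 111, 128, 145, 150, 139, 123, 116, 117, 117, 117, 118, 116, 115, 116]
330 [115, 116, 116, 116, 116, 114, 111, 111, 125, 143, 149, 142, 134, 135, 129, 104, 96, 107, 116, 118, 116, 116, 115, 117, 117, 116, 117, 116, 116, 117, 113, 100, 96, 111, 135, 140, 127, 120, 117, 118, 117, 116, 117, 117, 116]
```

View pics/z21.png

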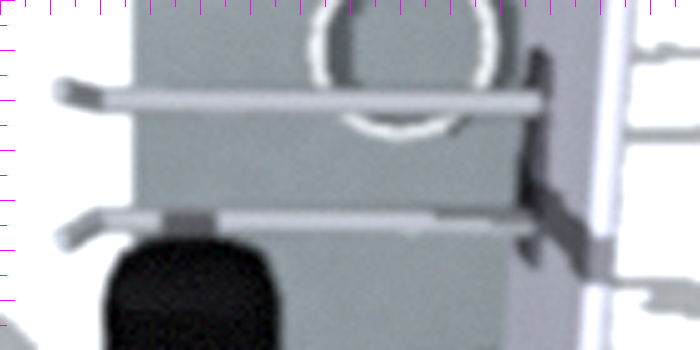

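Run:
```python
from h import *
w=ld('wrist17');z=.183
for c in(275,300,330):
    p=plane(w,c,174.4,z);q=plane(w,c,198.6 if c<320 else 199,z);print(p.round(4),q.round(4),((p+q)/2).round(4),np.linalg.norm(p-q))
print('root',plane(w,348,175.3,z),plane(w,348,199.5,z)); print('tip',plane(w,251,172.5,.189),plane(w,251,202.5,.189)); print('bend',plane(w,260,174.5,z),plane(w,260,198,z))
o=get_obs();print(o['position'])
# held bar: end visible near (278,203)?
print('bar end',plane(w,278,205,.374))
```

```text
[ 0.5622 -0.1255  0.183 ] [ 0.5632 -0.1519  0.183 ] [ 0.5627 -0.1387  0.183 ] 0.02638597982321975
[ 0.5885 -0.1244  0.183 ] [ 0.5901 -0.1508  0.183 ] [ 0.5893 -0.1376  0.183 ] 0.02638956977393123
[ 0.6202 -0.1231  0.183 ] [ 0.6224 -0.1499  0.183 ] [ 0.6213 -0.1365  0.183 ] 0.026858004893757753
root [ 0.639227   -0.12334209  0.183     ] [ 0.64185451 -0.14968778  0.183     ]
tip [ 0.53730245 -0.12338418  0.189     ] [ 0.53784389 -0.15557973  0.189     ]
bend [ 0.54635935 -0.12622509  0.183     ] [ 0.54698651 -0.15183315  0.183     ]
[ 0.56503771 -0.14008407  0.35930959]
bar end [ 0.56477525 -0.10481734  0.374     ]
```

Run:
```python
from h import *
w=ld('wrist17')
for r in(202,203): print([plane(w,278,r,z).round(4).tolist() for z in(.356,.361,.365,.374)])
# calibration check of same in wrist15 (key in socket, bar z .206-.224): bar extents
c=ld('wrist15');g=c['pixels'].max(2);print([int(v) for v in g[170:185,276]],[int(v) for v in g[255:275,276]])
o=[plane(c,276,r,.215) for r in(177,265)];print(o)
```

```text
[[0.5649, -0.1083, 0.356], [0.5648, -0.1069, 0.361], [0.5648, -0.1058, 0.365], [0.5647, -0.1033, 0.374]]
[[0.5649, -0.1088, 0.356], [0.5649, -0.1074, 0.361], [0.5648, -0.1063, 0.365], [0.5647, -0.1038, 0.374]]
[174, 166, 151, 122, 92, 70, 58, 41, 22, 19, 20, 25, 18, 24, 25] [23, 22, 18, 17, 20, 26, 22, 21, 19, 22, 52, 106, 161, 179, 182, 180, 180, 180, 181, 182]
[array([0.53382765, 0.28774304, 0.215     ]), array([0.49645664, 0.23118514, 0.215     ])]
```

Emit:
arm_command:
  plan:
    - [[0.6, 0.08, 0], 0]
    - [[1.12, 0.08, 0], 0]
    - [[1.12, 0.08, -1], 0]
    - [[1.12, 0.08, -2], 0]
    - [[1.12, 0.08, -2], 0]

```text
time: 27.0
position: [0.5909, -0.1375, 0.3054]
tool_rot: [0.511, -0.493, 0.487, -0.509]
ft_force: [-0.5, -0.2, -1.4]
grip_width: 0.0178
```

Emit:
arm_command:
  plan:
    - [[0, 0, 0], 0]
    - [[0, 0, 0], 0]

```text
time: 27.2
position: [0.5942, -0.1392, 0.3108]
tool_rot: [-0.509, 0.489, -0.491, 0.51]
ft_force: [0.2, -0.8, -2.0]
grip_width: 0.0179
```

Run:
```python
from h import *
w=snap('wrist','wrist18.png');snap('scene','scene18.png');snap('side','side18.png')
o=get_obs();print(o['time'],o['position'],o['ft_force'],o['grip_width'])
cv2.imwrite('pics/z22.png',np.hstack([crop('scene18',290,140,130,130,3,1.3),crop('side18',230,90,130,130,3,1.3)]))
```

```text
27.35 [ 0.59392446 -0.13922924  0.31059885] [ 0.45387907  0.06703812 -0.93432086] 0.017444766775162386
```

View pics/z22.png

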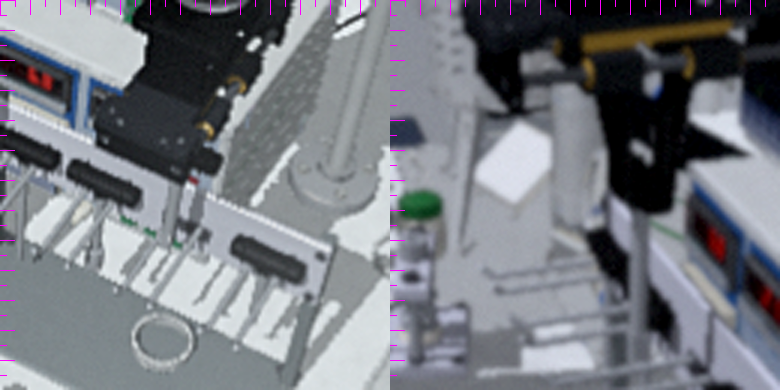

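View pics/wrist18.png

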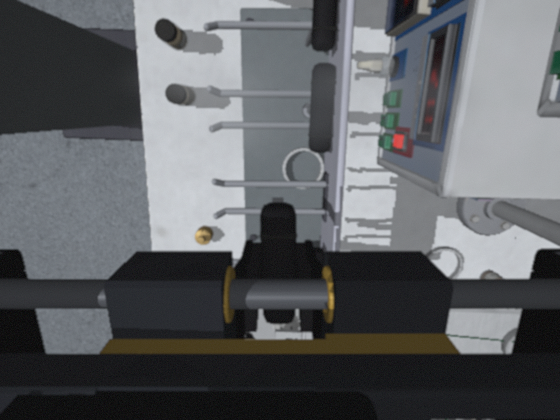

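Run:
```python
from h import *
w=ld('wrist18');g=w['pixels'].mean(2)
for col in(245,252,310,318): print(col,[int(v) for v in g[176:222,col]])
for c,r1,r2 in((250,183.3,211.8),(314,184.2,212.5)):
    p=plane(w,c,r1,.183);q=plane(w,c,r2,.183);print(p.round(4),q.round(4),((p+q)/2).round(4))
# key-tip from scene/side
cv2.imwrite('pics/z23.png',np.hstack([crop('scene18',330,190,40,40,10,1.3),crop('side18',295,150,40,75,10,1.3)[:400]]))
cv2.imwrite('pics/z24.png',crop('side18',285,140,60,75,8,1.3))
```

```text
245 [119, 119, 119, 117, 111, 119, 136, 144, 142, 133, 121, 119, 121, 124, 123, 129, 130, 131, 129, 129, 128, 128, 127, 132, 137, 138, 139, 139, 139, 139, 135, 121, 115, 129, 141, 146, 136, 126, 127, 136, 143, 144, 144, 147, 149, 151]
252 [112, 114, 113, 108, 104, 117, 136, 146, 142, 133, 119, 115, 111, 113, 113, 113, 113, 111, 112, 111, 112, 111, 112, 114, 114, 113, 114, 113, 113, 113, 110, 101, 109, 129, 144, 146, 139, 125, 111, 108, 111, 112, 112, 112, 114, 112]
310 [112, 113, 113, 109, 103, 112, 131, 144, 144, 138, 121, 109, 109, 114, 112, 113, 113, 113, 113, 112, 113, 113, 111, 113, 115, 114, 112, 111, 112, 112, 113, 107, 108, 120, 138, 143, 140, 129, 113, 109, 112, 112, 112, 109, 110, 111]
318 [134, 151, 162, 156, 138, 122, 132, 143, 146, 138, 121, 107, 106, 112, 111, 113, 113, 112, 112, 113, 113, 112, 112, 113, 113, 113, 114, 111, 112, 113, 112, 107, 97, 102, 130, 145, 141, 128, 116, 109, 110, 113, 111, 112, 109, 111]
[ 0.5698 -0.1253  0.183 ] [ 0.5702 -0.1525  0.183 ] [ 0.57   -0.1389  0.183 ]
[ 0.6282 -0.1239  0.183 ] [ 0.6301 -0.1509  0.183 ] [ 0.6291 -0.1374  0.183 ]
```

View pics/z23.png

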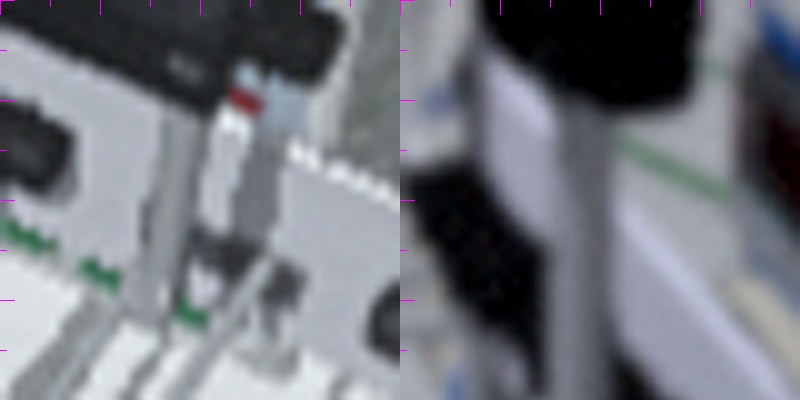

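View pics/z24.png

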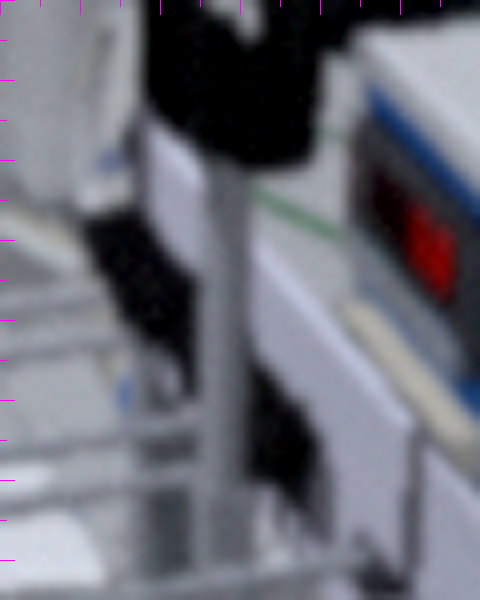

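Run:
```python
from h import *
a=ld('scene1');s=ld('scene18')
f=lambda x,y:(280+x/10,195+y/10)
for n,(p,q) in dict(R=((760,225),(615,440)),L=((665,180),(530,390))).items(): print(n,plane(a,*f(*p),.183).round(4),plane(a,*f(*q),.183).round(4))
print(plane(s,330+15,190+30.5,.1975),plane(s,330+17.5,190+20,.235), get_obs()['position'])
```

```text
R [ 0.6319 -0.1524  0.183 ] [ 0.551  -0.1552  0.183 ]
L [ 0.6313 -0.1249  0.183 ] [ 0.5527 -0.1299  0.183 ]
[ 0.59638708 -0.13814324  0.1975    ] [ 0.600376   -0.13841626  0.235     ] [ 0.59392446 -0.13922924  0.31059885]
```

Emit:
arm_command:
  plan:
    - [[0, -0.02, -0.8], 0]
    - [[0, -0.02, -1.6], 0]
    - [[0, -0.02, -2.4], 0]
    - [[0, -0.02, -3.2], 0]
    - [[0, -0.02, -3.2], 0]

```text
time: 27.85
position: [0.5917, -0.1389, 0.2269]
tool_rot: [0.51, -0.492, 0.488, -0.509]
ft_force: [-0.5, 0.4, -0.0]
grip_width: 0.0175
```

Run:
```python
from h import *
w=snap('wrist','wrist19.png');snap('scene','scene19.png');snap('side','side19.png')
o=get_obs();print(o['time'],o['position'],o['ft_force'],o['moment'],o['grip_width'])
cv2.imwrite('pics/z25.png',np.hstack([crop('scene19',310,160,70,100,5,1.3),crop('side19',265,130,70,100,5,1.3)]))
```

```text
28.0 [ 0.59419143 -0.13987883  0.2304423 ] [-0.09767973 -0.07944845 -1.41643355] [-0.02961208 -0.14231115 -0.00636205] 0.017919469635286435
```

View pics/z25.png

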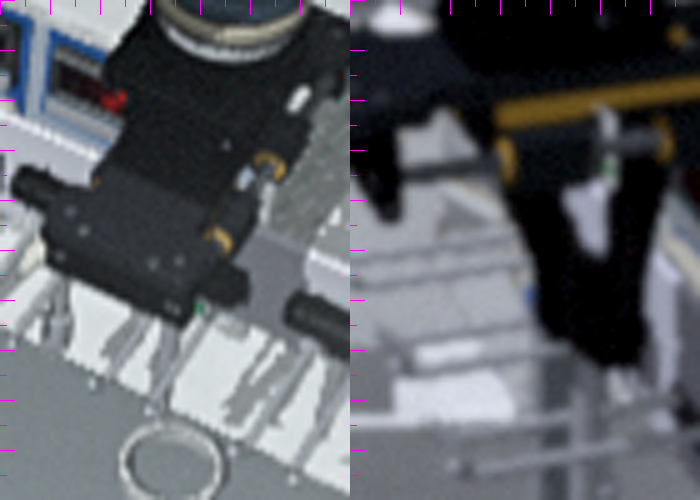

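Emit:
arm_command:
  plan:
    - [[0, 0, -0.6], 0]
    - [[0, 0, -1.2], 0]
    - [[0, 0, -1.5], 0]
    - [[0, 0, -1.6], 0]
    - [[0, 0, -1.6], 0]

```text
time: 28.5
position: [0.5937, -0.1397, 0.1896]
tool_rot: [-0.51, 0.49, -0.49, 0.51]
ft_force: [-0.7, 0.4, -0.8]
grip_width: 0.0177
```

Emit:
arm_command:
  plan:
    - [[0, 0, -0.04], 0]
    - [[0, 0, -0.08], 0]
    - [[0, 0, -0.08], 0]

```text
time: 28.8
position: [0.594, -0.1397, 0.1882]
tool_rot: [-0.51, 0.489, -0.491, 0.51]
ft_force: [0.3, -0.2, 3.4]
grip_width: 0.0177
```

Run:
```python
from h import *
w=snap('wrist','wrist20.png');snap('side','side20.png')
o=get_obs();print(o['time'],o['position'],o['ft_force'],o['moment'],o['grip_width'])
cv2.imwrite('pics/z26.png',crop('side20',265,130,80,110,5,1.3))
```

```text
28.9 [ 0.59397379 -0.13970849  0.18818809] [-1.21371355  0.37109941  3.76844809] [ 0.04166183  0.01970554 -0.00845139] 0.017524386927350734
```

View pics/z26.png

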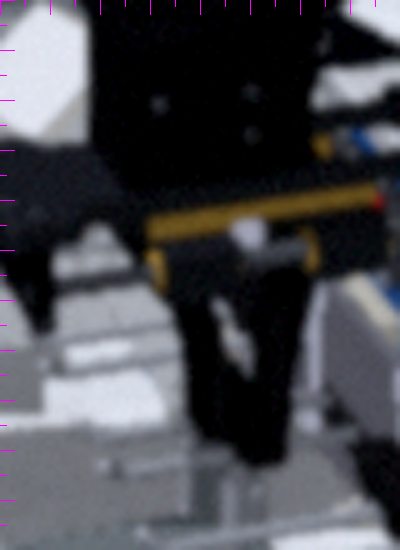

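View pics/wrist20.png

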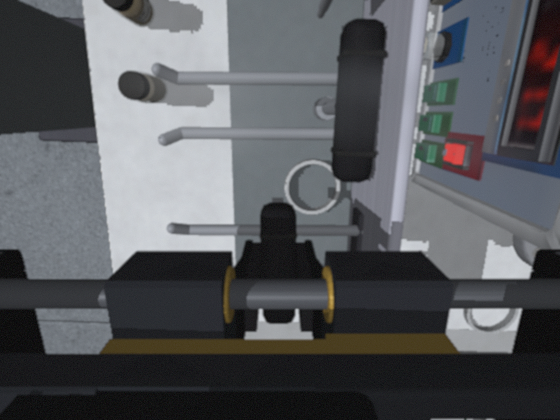

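Emit:
arm_command:
  plan:
    - [[0, 0, 0.04], 0]
    - [[0, 0, 0.04], 0]
    - [[0, 0, 0.04], 0]
    - [[0, 0, 0.04], 0]
  fingers: -0.2

```text
time: 29.3
position: [0.5931, -0.1394, 0.1877]
tool_rot: [0.51, -0.49, 0.49, -0.51]
ft_force: [0.2, -0.3, 0.1]
grip_width: 0.0338
```

Emit:
arm_command:
  plan:
    - [[0, 0, 0.5], 0]
    - [[0, 0, 1.2], 0]
    - [[0, 0, 2.4], 0]
    - [[0, 0, 3.2], 0]
    - [[0, 0, 3.2], 0]

```text
time: 29.8
position: [0.5955, -0.1403, 0.2724]
tool_rot: [-0.509, 0.487, -0.493, 0.511]
ft_force: [1.1, 0.5, 0.7]
grip_width: 0.035
```

Run:
```python
from h import *
w=snap('wrist','wrist21.png');snap('side','side21.png');snap('scene','scene21.png')
o=get_obs();print(o['time'],o['position'],o['ft_force'],o['grip_width'])
cv2.imwrite('pics/z27.png',np.hstack([crop('scene21',310,160,70,100,5,1.3),crop('side21',265,130,70,100,5,1.3)]))
```

```text
29.95 [ 0.59268745 -0.13920236  0.26753716] [ 0.72200157 -0.31927431  0.09577596] 0.034681849751802905
```

View pics/z27.png

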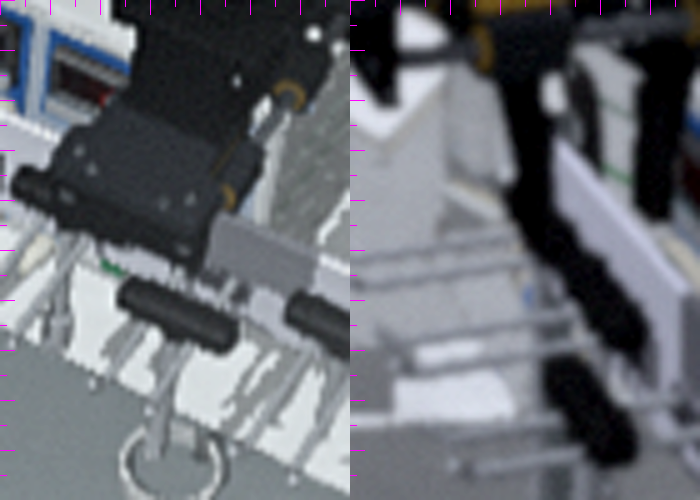

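View pics/wrist21.png

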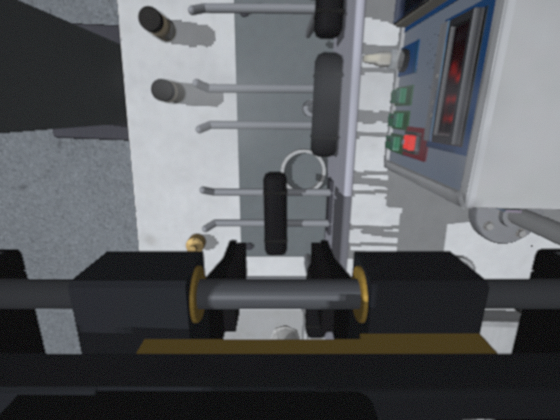

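Run:
```python
from h import *
w=snap('wrist','wrist22.png');o=get_obs();print(o['position'])
g=w['pixels'].max(2)
B=blob(w,255,160,45,85,60);print(B[1],B[2].tolist())
print([int(v) for v in g[164:180,275]],[int(v) for v in g[244:262,275]])
for r,z in((172,.188),(172,.194),(252,.203)): print(plane(w,275,r,z))
for c in(264,286): print('x',plane(w,c,205,.203))
for c in (225,300): print([int(v) for v in w['pixels'].mean(2)[182:232,c]])
```

```text
[ 0.59243224 -0.13909847  0.26690396]
[  13   15   25   70 1557] [[268.0, 244.0], [268.0, 175.0], [292.0, 175.0], [292.0, 244.0]]
[118, 120, 120, 120, 116, 117, 117, 117, 119, 114, 96, 63, 33, 24, 27, 29] [36, 36, 38, 36, 35, 30, 33, 33, 36, 33, 32, 35, 30, 26, 39, 92, 158, 197]
[ 0.59040908 -0.10531535  0.188     ]
[ 0.5904362  -0.10425344  0.194     ]
[ 0.59269199 -0.16387608  0.203     ]
x [ 0.58336579 -0.12717172  0.203     ]
x [ 0.59933867 -0.12654338  0.203     ]
[202, 203, 203, 203, 202, 202, 201, 201, 191, 160, 131, 131, 142, 145, 142, 133, 133, 165, 190, 202, 201, 202, 201, 201, 201, 202, 202, 203, 203, 202, 203, 203, 202, 204, 203, 205, 206, 205, 207, 204, 183, 142, 123, 135, 145, 144, 136, 135, 160, 191]
[113, 112, 108, 101, 91, 79, 74, 75, 74, 73, 78, 88, 92, 97, 95, 89, 83, 89, 104, 111, 112, 113, 111, 112, 112, 112, 111, 112, 113, 112, 115, 113, 112, 111, 113, 113, 112, 113, 114, 114, 106, 93, 85, 90, 96, 94, 93, 87, 91, 105]
```

Emit:
arm_command:
  plan:
    - [[-0.6, 0, 0.4], 0]
    - [[-1.25, 0, 0.4], 0]
    - [[-1.25, 0, 0.4], 0]
    - [[-1.25, 0, 0.4], 0]
    - [[-1.25, 0, 0], 0]
  fingers: -1

```text
time: 30.5
position: [0.5635, -0.14, 0.2684]
tool_rot: [-0.509, 0.489, -0.491, 0.51]
ft_force: [0.3, 0.0, -0.2]
grip_width: 0.0039
```

Emit:
arm_command:
  plan:
    - [[0, 0, -0.8], 0]
    - [[0, 0, -1.8], 0]
    - [[0, 0, -2.6], 0]
    - [[0, 0, -3.08], 0]
    - [[0, 0, -3.08], 0]

```text
time: 31.0
position: [0.561, -0.1388, 0.1884]
tool_rot: [0.51, -0.492, 0.488, -0.509]
ft_force: [0.4, -0.1, -0.3]
grip_width: 0.0004
```

Run:
```python
from h import *
w=snap('wrist','wrist23.png');snap('side','side23.png')
o=get_obs();print(o['time'],o['position'],o['ft_force'],o['grip_width'])
cv2.imwrite('pics/z28.png',crop('side23',265,130,80,110,5,1.3))
```

```text
31.1 [ 0.56253621 -0.1395865   0.19095296] [ 0.15145299 -0.44341793  0.29101716] 0.0003196192664095515
```

View pics/z28.png

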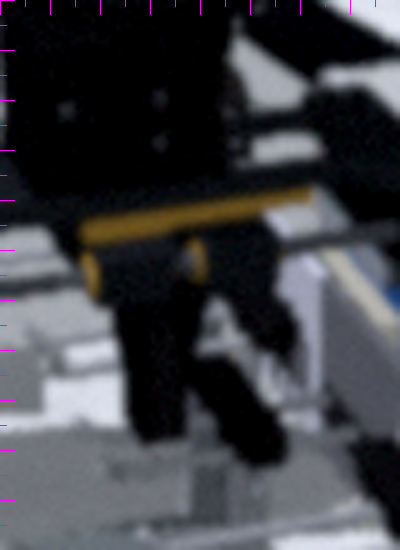

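View pics/wrist23.png

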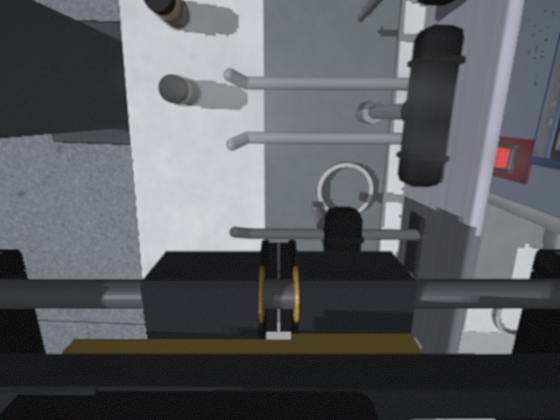

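Emit:
arm_command:
  plan:
    - [[0.3, 0.01, -0.1], 0]
    - [[0.6, 0.02, -0.1], 0]
    - [[0.9, 0.03, -0.1], 0]
    - [[1.2, 0.04, -0.1], 0]
    - [[1.4, 0.05, -0.1], 0]

```text
time: 31.6
position: [0.5978, -0.1383, 0.1889]
tool_rot: [0.51, -0.49, 0.49, -0.51]
ft_force: [-1.9, 0.7, 1.8]
grip_width: 0.0006
```

Run:
```python
from h import *
w=snap('wrist','wrist24.png');snap('side','side24.png')
o=get_obs();print(o['time'],o['position'],o['ft_force'],o['grip_width'])
cv2.imwrite('pics/z29.png',np.hstack([crop('side24',265,130,80,110,5,1.3),crop('wrist24',290,150,80,110,5,1.3)]))
```

```text
31.7 [ 0.59832696 -0.13825963  0.18867798] [-0.10667822 -0.12776827 -0.26124882] 0.0004480814032509507
```

View pics/z29.png

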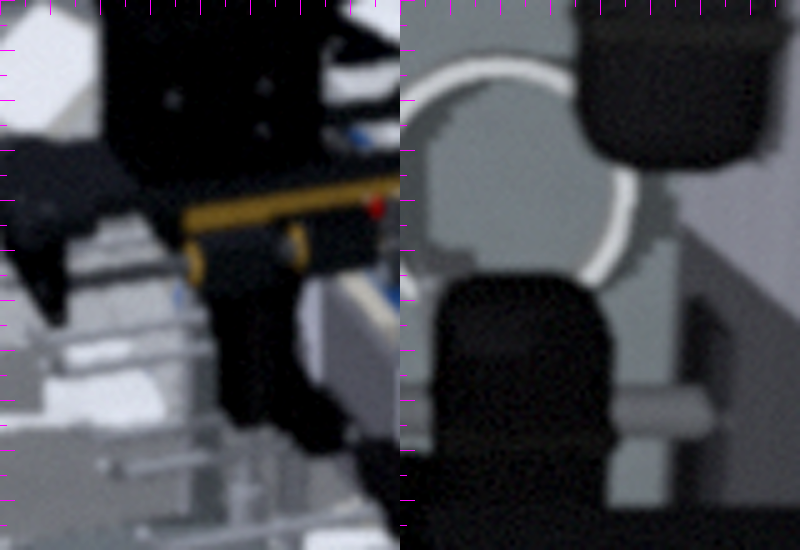

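View pics/wrist24.png

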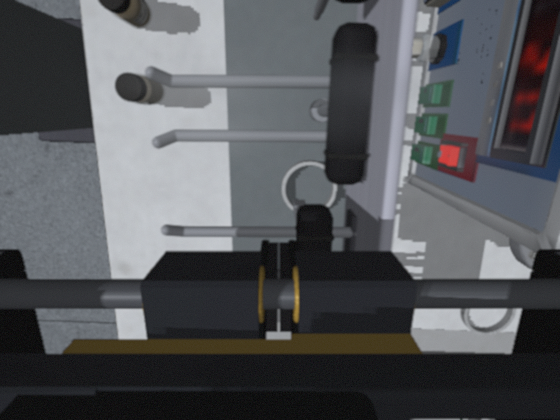

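Emit:
arm_command:
  plan:
    - [[0.15, 0.01, 0], 0]
    - [[0.3, 0.01, 0], 0]
    - [[0.42, 0.02, 0], 0]
    - [[0.48, 0.02, 0], 0]
    - [[0.48, 0.02, 0], 0]

```text
time: 32.2
position: [0.6094, -0.1377, 0.1885]
tool_rot: [-0.51, 0.49, -0.49, 0.51]
ft_force: [0.5, -0.5, -0.3]
grip_width: 0.0009
```

Run:
```python
from h import *
w=snap('wrist','wrist25.png')
o=get_obs();print(o['time'],o['position'],o['ft_force'],o['grip_width'])
cv2.imwrite('pics/z30.png',crop('wrist25',280,20,130,240,2.5 and 2,1.6))
```

```text
32.25 [ 0.60944961 -0.13772504  0.18853212] [ 0.48965173 -1.2148258   0.13405984] 0.0005632769375702438
```

View pics/wrist25.png

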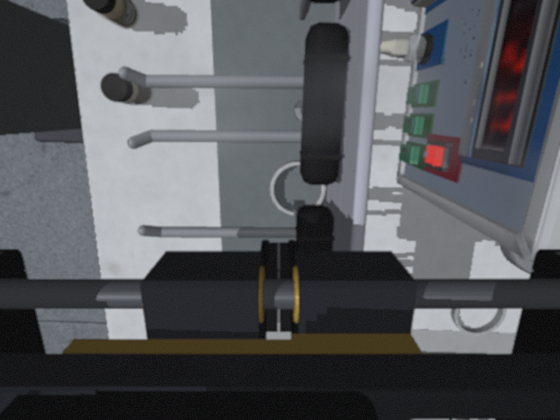

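Emit:
arm_command:
  plan:
    - [[0.05, 0, 0], 0]
    - [[0.1, 0, 0], 0]
    - [[0.14, 0, 0], 0]
    - [[0.14, 0, 0], 0]

```text
time: 32.65
position: [0.6123, -0.1376, 0.1885]
tool_rot: [0.51, -0.49, 0.49, -0.51]
ft_force: [-2.1, 1.0, 1.6]
grip_width: 0.0001
```

Run:
```python
from h import *
w=snap('wrist','wrist26.png')
o=get_obs();print(o['time'],o['position'],o['ft_force'],o['grip_width'])
cv2.imwrite('pics/z31.png',crop('wrist26',285,140,90,110,5,1.8))
```

```text
32.7 [ 0.6122996  -0.13767155  0.18848023] [-1.22822053  1.19561543  0.02912768] 9.554950757094616e-05
```

View pics/z31.png

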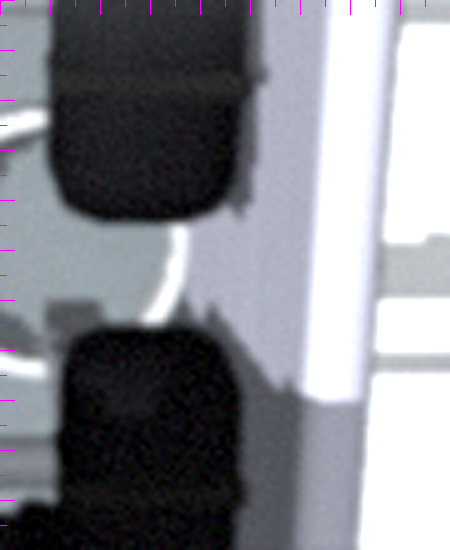

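Emit:
arm_command:
  plan:
    - [[0.04, 0, 0], 0]
    - [[0.08, 0, 0], 0]
    - [[0.08, 0, 0], 0]
    - [[0.08, 0, 0], 0]

```text
time: 33.1
position: [0.6123, -0.1376, 0.1885]
tool_rot: [0.511, -0.491, 0.489, -0.509]
ft_force: [-7.4, -0.6, 3.6]
grip_width: 0.0006
```

Run:
```python
from h import *
w=snap('wrist','wrist27.png')
o=get_obs();print(o['time'],o['position'],o['ft_force'],o['grip_width'])
cv2.imwrite('pics/z32.png',crop('wrist27',285,140,90,110,5,1.8))
```

```text
33.15 [ 0.61232925 -0.137653    0.18849064] [-7.24415061 -0.88937548  4.87775071] 0.0003742805919825882
```

View pics/z32.png

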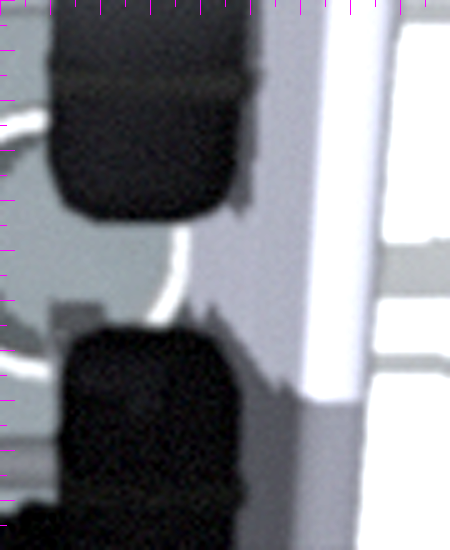

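Emit:
arm_command:
  plan:
    - [[-0.1, 0, 0], 0]
    - [[-0.4, 0, 0], 0]
    - [[-0.9, 0, 0.3], 0]
    - [[-1.3, 0, 1.5], 0]
    - [[-1.6, 0, 3.2], 0]

```text
time: 33.65
position: [0.5719, -0.137, 0.2674]
tool_rot: [0.51, -0.492, 0.488, -0.509]
ft_force: [0.7, 0.3, 0.5]
grip_width: 0.0002
```

Emit:
arm_command:
  plan:
    - [[-0.5, 0, 1.5], 0]
    - [[-1.5, -0.8, 2.6], 0]
    - [[-2.5, -2.2, 2.6], 0]
    - [[-3.5, -3.7, 2.6], 0]
    - [[-3.5, -3.7, 2.6], 0]

```text
time: 34.15
position: [0.4843, -0.234, 0.3347]
tool_rot: [0.509, -0.491, 0.492, -0.508]
ft_force: [-0.0, 0.1, 0.4]
grip_width: 0.0005
```

Run:
```python
from h import *
for n in('wrist','scene','side'): snap(n,n+'28.png')
o=get_obs();print(o['time'],o['position'],o['ft_force'],o['grip_width'])
cv2.imwrite('pics/z33.png',np.hstack([crop('scene28',270,160,150,130,2,1.3),crop('side28',250,140,150,130,2,1.3)]))
```

```text
34.3 [ 0.48678609 -0.230033    0.33395071] [-0.35371251 -0.24724773  0.00437338] 0.0003999068724060136
```

View pics/scene28.png

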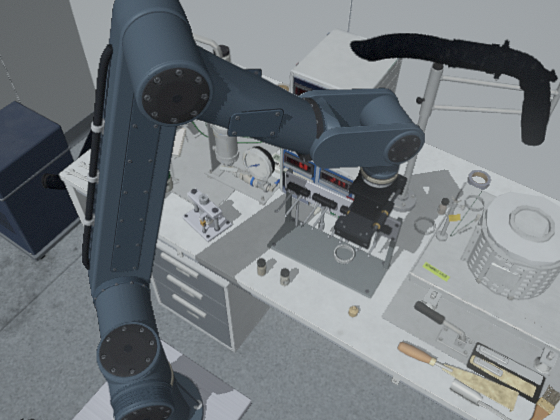

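View pics/wrist28.png

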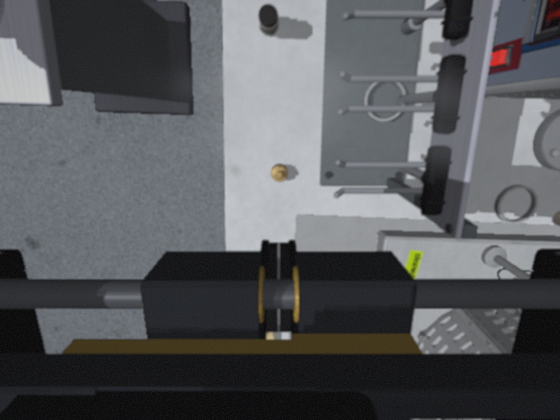

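View pics/side28.png

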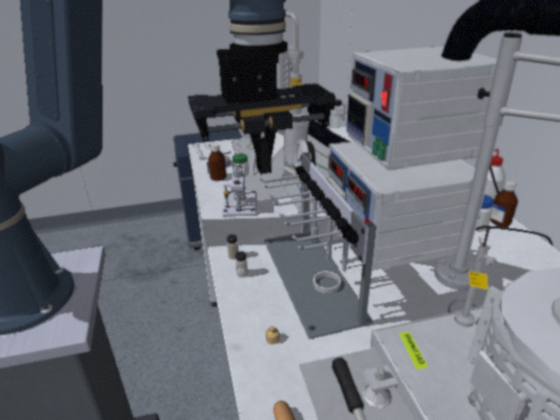

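Emit:
arm_command:
  plan:
    - [[0, 1.9, 0], 0]
    - [[-0.2, 3.8, 0], 0]
    - [[-0.4, 5.7, 0], -1]
    - [[-0.6, 7.6, 0], -2.5]
    - [[-0.9, 9.4, 0], -4]

```text
time: 34.8
position: [0.4644, 0.0074, 0.3336]
tool_rot: [-0.416, 0.571, -0.571, 0.417]
ft_force: [0.4, 0.4, -0.4]
grip_width: 0.0003
```

Emit:
arm_command:
  plan:
    - [[-0.7, 1.7, 0], -1.6]
    - [[-1.4, 3.4, 0], -3.2]
    - [[-2.2, 5.1, 0], -4.8]
    - [[-3, 6.8, 0], -6.4]
    - [[-3.8, 8.5, -0.2], -7.7]

```text
time: 35.3
position: [0.3771, 0.2023, 0.3306]
tool_rot: [-0.214, 0.674, -0.674, 0.215]
ft_force: [0.0, -0.3, -1.3]
grip_width: 0.0004
```

Emit:
arm_command:
  plan:
    - [[-0.8, 1.6, -0.8], 0]
    - [[-1.4, 3, -2], 0]
    - [[-1.8, 3.8, -3.8], 0]
    - [[-1.8, 3.8, -5.6], 0]
    - [[-1.8, 3.8, -7.4], 0]

```text
time: 35.8
position: [0.3322, 0.2967, 0.1441]
tool_rot: [-0.216, 0.673, -0.673, 0.218]
ft_force: [0.7, 0.5, -0.1]
grip_width: 0.0003
```

Emit:
arm_command:
  plan:
    - [[0, 0, -1.4], 0]
    - [[0, 0, -1.4], 0]
    - [[0, 0, -1.4], 0]

```text
time: 36.1
position: [0.3329, 0.2952, 0.1102]
tool_rot: [-0.216, 0.673, -0.673, 0.216]
ft_force: [0.2, -0.1, 0.3]
grip_width: 0.0001
```

Run:
```python
from h import *
w=snap('wrist','wrist29.png')
o=get_obs();print(o['time'],o['position'],(-np.asarray(w['R']).T@w['t']))
p=proj(w,[[.4768,.24,.056]])[0];print(p)
x,y=int(p[0])-25,int(p[1])-25;print(x,y)
cv2.imwrite('pics/z34.png',crop('wrist29',x,y,50,50,12))
```

```text
36.15 [0.33396603 0.2955481  0.11124376] [0.39681961 0.34021968 0.27271992]
[479.6858524  101.26031324]
454 76
```

View pics/z34.png

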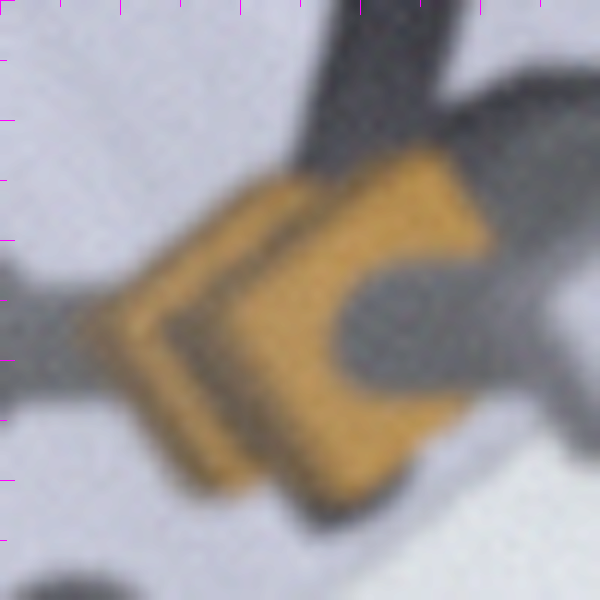

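Emit:
arm_command:
  plan:
    - [[0.2, -0.2, 1.4], 0]
    - [[0.8, -0.9, 2.8], 0]
    - [[1.7, -1.9, 3.6], 0]
    - [[1.7, -1.9, 3.6], 0]
    - [[1.7, -1.9, 3.6], 0]

```text
time: 36.65
position: [0.3769, 0.2471, 0.2026]
tool_rot: [-0.213, 0.674, -0.673, 0.217]
ft_force: [-0.8, 0.1, -0.8]
grip_width: 0.0007
```

Run:
```python
from h import *
w=snap('wrist','wrist30.png')
o=get_obs();print(o['time'],o['position'],(-np.asarray(w['R']).T@w['t']))
p=proj(w,[[.4768,.24,.056]])[0];print(p)
x,y=int(p[0])-25,int(p[1])-25;print(x,y)
cv2.imwrite('pics/z35.png',crop('wrist30',x,y,50,50,12))
```

```text
36.7 [0.37554951 0.2471784  0.20142637] [0.44001258 0.29154244 0.36553054]
[347.01077234 114.23610572]
322 89
```

View pics/z35.png

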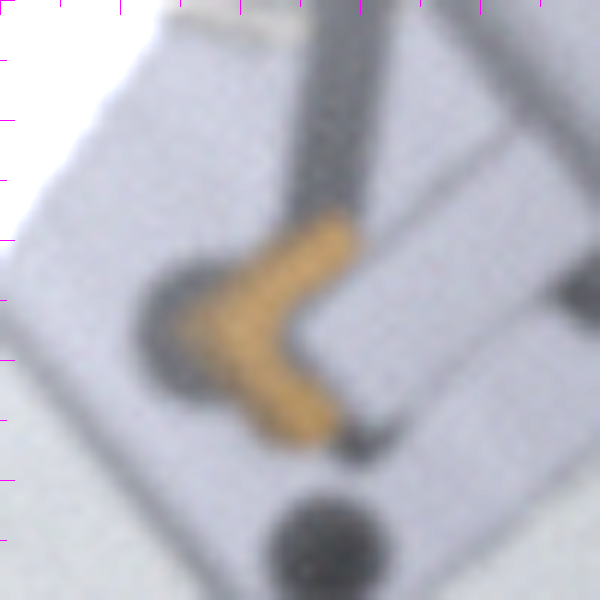

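Run:
```python
from h import *
a=ld('wrist29');b=ld('wrist30')
def cross(c,r,x0,x1,dark=True):
    g=c['pixels'][r,x0:x1].astype(float).mean(1); lv=(np.percentile(g,90)+np.percentile(g,10))/2
    s=np.where(np.diff(np.sign(g-lv))!=0)[0]; return [round(x0+i+(g[i]-lv)/(g[i]-g[i+1]),2) for i in s],round(lv)
for r in range(77,90,3): print(29,r,cross(a,r,472,496))
for r in range(91,106,3): print(30,r,cross(b,r,338,362))
# north lower edge of block: brass mask boundary using saturation R-B
for r in range(93,104,2):
    s=a['pixels'][r,455:480].astype(int);d=s[:,0]-s[:,2];print('29e',r,[int(v) for v in d])
for r in range(108,118,2):
    s=b['pixels'][r,330:352].astype(int);d=s[:,0]-s[:,2];print('30e',r,[int(v) for v in d])
```

```text
29 77 ([np.float64(480.88), np.float64(492.01)], 84)
29 80 ([np.float64(480.28), np.float64(491.26)], 83)
29 83 ([np.float64(479.32), np.float64(490.71), np.float64(493.16)], 84)
29 86 ([np.float64(478.64)], 83)
29 89 ([np.float64(477.35)], 84)
30 91 ([np.float64(347.39), np.float64(354.15), np.float64(359.17)], 97)
30 94 ([np.float64(346.8), np.float64(353.89)], 99)
30 97 ([np.float64(346.25), np.float64(353.47)], 99)
30 100 ([np.float64(345.8), np.float64(353.07)], 98)
30 103 ([np.float64(345.43), np.float64(352.47)], 97)
29e 93 [-9, -9, -10, -9, -11, -11, -10, -10, -7, -9, -9, -9, -10, -8, -6, -4, 5, 15, 25, 33, 38, 40, 37, 32, 31]
29e 95 [-9, -11, -9, -10, -8, -9, -9, -9, -10, -11, -11, -8, -6, -2, 7, 19, 27, 36, 42, 43, 37, 27, 20, 22, 27]
29e 97 [-9, -8, -11, -10, -10, -10, -9, -9, -11, -8, -3, 4, 12, 21, 30, 38, 39, 37, 35, 26, 23, 25, 28, 37, 43]
29e 99 [-7, -7, -8, -7, -7, -8, -6, -5, 0, 5, 16, 25, 30, 39, 38, 34, 27, 20, 21, 25, 30, 37, 42, 45, 46]
29e 101 [-5, -7, -4, -3, -4, 1, 7, 14, 20, 25, 34, 37, 36, 31, 25, 21, 20, 24, 31, 37, 44, 45, 45, 45, 46]
29e 103 [-4, -5, -3, -3, -1, 7, 16, 17, 23, 30, 35, 35, 23, 12, 14, 16, 18, 22, 32, 39, 44, 44, 45, 44, 46]
30e 108 [-7, -10, -10, -9, -10, -10, -9, -10, -10, -10, -8, -10, -9, -5, 1, 6, 15, 22, 30, 38, 31, 15]
30e 110 [-10, -8, -10, -8, -9, -9, -9, -6, -8, -7, -5, -4, 5, 13, 23, 30, 35, 38, 40, 39, 31, 14]
30e 112 [-8, -8, -9, -8, -7, -5, -6, -4, -4, 0, 9, 18, 26, 32, 36, 39, 38, 34, 25, 12, -1, -10]
30e 114 [-10, -8, -8, -8, -5, -5, -3, 5, 12, 19, 24, 31, 38, 39, 39, 29, 15, 1, -7, -7, -9, -9]
30e 116 [-9, -9, -8, -6, -5, -2, 5, 15, 19, 24, 33, 35, 38, 37, 31, 14, -5, -9, -11, -10, -8, -9]
```

Run:
```python
from h import *
a=ld('wrist29');b=ld('wrist30')
def f(A,B,dz=0):
    hs=np.arange(.040,.066,.001);out=[]
    for h in hs:
        P=np.array([plane(a,*p,h)[:2] for p in A]);Q=np.array([plane(b,*p,h)[:2] for p in B])
        m=Q.mean(0);u=np.linalg.svd(Q-m)[2][0];n=np.array([-u[1],u[0]]);out.append(((P-m)@n).mean())
        if abs(h-.055)<1e-6: print('az',np.degrees(np.arctan2(u[1],u[0])),np.degrees(np.arctan2(*(P[-1]-P[0])[::-1])))
    return np.interp(0,*(lambda o:(o,hs) if o[-1]>o[0] else (o[::-1],hs[::-1]))(np.array(out))), (out[1]-out[0])
print('pointer',f([(486.45,77),(485.77,80),(485.0,83)],[(350.35,94),(349.86,97),(349.43,100),(348.95,103)]))
print('bottom N edge',f([(471,93),(468.8,95),(466.1,97),(464,99)],[(344.8,108),(342,110),(339.5,112),(337,114)]))
# top N edge of block (bright top face begins) w29
print('left',f([(480.88,77),(480.28,80),(479.32,83)],[(346.8,94),(346.25,97),(345.8,100),(345.43,103)]),'right',f([(492.01,77),(491.26,80)],[(353.89,94),(353.47,97),(353.07,100),(352.47,103)]))
```

```text
az -150.5534798451453 -149.23704453641673
pointer (np.float64(0.056254465499868), np.float64(-0.0003814031374992904))
az 162.9723143505434 168.5736397487035
bottom N edge (np.float64(0.04698213206889552), np.float64(-0.00019358684711821036))
az -150.57998784500901 -150.61921034694439
az -150.45029323272155 -149.4825945229669
left (np.float64(0.05557224063603807), np.float64(-0.0003757096060338482)) right (np.float64(0.05678000959264487), np.float64(-0.00038697548423029075))
```

Run:
```python
from h import *
snap('scene','scene31.png')
cv2.imwrite('pics/z36.png',crop('scene31',265,160,150,130,5,1.3))
```

```text
(no output)
```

View pics/z36.png

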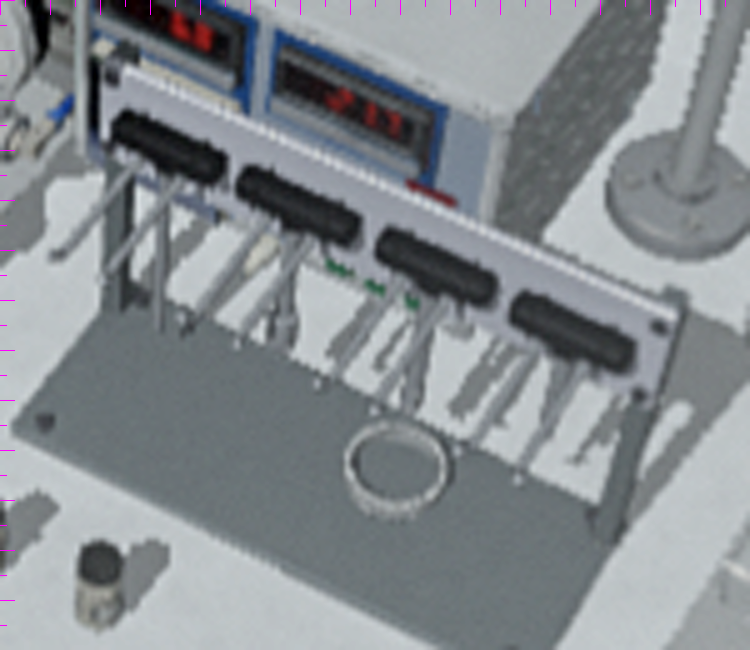

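All four crossbars hang in line against the plate, with the key third at about (437, 267) in this crop. The drivers sit where they were.

```bash
python3 -c "
from rig import hand_in,get_obs
print(get_obs()['time'],hand_in())"
```

```text
the job is handed in; nothing more can be done
36.75 None
```

I turned the spindle clockwise in three grips and stopped each time to measure the pointer against the groove. I then drew the key, hung it on hook_3 (the empty one) and pushed it back until it pressed on the plate with about 7 N and stopped moving. I handed the job in at 36.8 s with the gripper clear of everything.

- **Key:** the last pictures show its crossbar upright, square and in line with the three drivers on the rack.
- **Drivers, vials and weight:** none looked moved in the last views. I checked this by eye and did not measure it.
- **Pointer:** the last two-view measurement puts it about 1 mm above the middle of the groove, and an earlier single-view estimate gave +0.3 mm. Both are within the 2 mm limit, but each is only good to about 1 mm. Measurements made earlier in the job disagreed by up to 2 mm or so, so this is the least certain part.

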